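Spray-disinfect sample jars on an indexed slide

TASK

The jar carriage was left loose part-way along its rail: bring it to the loading end (the robot's right, green mark), lock it there by letting its spring plunger drop into the hole, and then stand every yellow-lidded sample jar upright in a socket of it. Pull the red plunger up, slide the loaded carriage to the spray end (blue mark), let the plunger drop into that hole, and press the spray bottle's white cap fully down for a moment and let it up; do not press the cap at all unless the carriage is locked there. Then bring the carriage back with all the jars in it and lock it at the loading end again, and only then stand all the jars upright inside the green tray; leave the other things on the bench where they are.

Things in the scene. Friction and masses are not known exactly. Their poses are not given: they have to be found in the camera images.
- station: Fixed station: aluminium rail 60 mm wide, 440 long, top 24 mm above the bench, on a dark base 92 mm wide and 10 high, along the station's y (from the robot's right, -y, to its left). Origin on the bench under the rail's middle; x points across the rail, away from the robot. A blue spray bottle, 56 mm diameter, stands fixed behind the rail at (85, 115) mm in this frame. Yaw within 10 degrees.
- carriage (a joint): Position (m) of the teal carriage along the rail: 0 = at the loading hole (right, green mark), 0.160 = at the spray hole (left, blue mark), growing along the station's +y; stops at -0.012 and 0.172. Friction about 1.5 N once the plunger is out of the holes. Carriage 64 mm wide, 250 long; socket block's top 44 mm above the bench, grey tab under the red knob 40 mm.
- plunger (a joint): How far (m) the plunger is pulled up: 0 = dropped into a hole (locked), 0.012 = its round-ended 10 mm pin rests on the rail (not locked), 0.022 = upper stop. More than 0.012 clears the holes. A spring pushes it down, 5 N at 0 to 10 N at the top. Play in a hole 1.5 mm either side; let go within about 3 mm of a hole's middle, the pin centres itself.
- knob_mid (a point): Middle of the red plunger knob, an upright cylinder 26 mm in diameter and 24 mm high on the carriage's right-hand (-y) end; moves with carriage and plunger. At plunger 0 it is 76 mm above the bench. Nearest socket centre is 58 mm away along the rail. Axes as the station's.
- load_hole (a point): Centre of the loading hole's mouth in the rail's top face (right, green mark). The carriage is at 0 when the knob is straight above it.
- spray_hole (a point): Centre of the spray hole's mouth in the rail's top face (left, blue mark), 160 mm along the rail from the loading hole. The carriage is at 0.160 when the knob is straight above it.
- row_mid (a point): Middle of the row of four sockets in the carriage, at the height of the socket floors (32 mm above the bench, 12 mm below the block's top). x across the rail, y along it, z up.
- cap (a joint): How far in m the spray bottle's white sprung cap is pressed down: 0 = up, 0.007 = fully down; needs 1.4 N to start and about 6.5 N to hold fully down; springs back by itself.
- cap_top (a point): Centre of the top face of the white spray cap (36 mm diameter, 162 mm above the bench when up), on the blue bottle. Press it straight down.
- tray_mid (a point): Centre of the inner floor (5 mm above the bench) of the shallow green clean tray, fixed on the bench on the robot's left: 100 x 200 mm outside, walls 5 mm thick, rim 12 mm above the bench; long side along its own y, inside 90 x 190 mm. Room for four jars in a row 46 mm apart.
- socket1 (a point): Centre of the floor of socket 1 of 4 in the carriage (1 is next to the knob): round, 40 mm across, 12 mm deep, 46 mm between neighbours. Moves with the carriage.
- socket2 (a point): Centre of the floor of socket 2 of 4 in the carriage (1 is next to the knob): round, 40 mm across, 12 mm deep, 46 mm between neighbours. Moves with the carriage.
- socket3 (a point): Centre of the floor of socket 3 of 4 in the carriage (1 is next to the knob): round, 40 mm across, 12 mm deep, 46 mm between neighbours. Moves with the carriage.
- socket4 (a point): Centre of the floor of socket 4 of 4 in the carriage (1 is next to the knob): round, 40 mm across, 12 mm deep, 46 mm between neighbours. Moves with the carriage.
- jar1_mid (a point): Centre (half-way up) of a squat sample jar, white with a yellow lid: plain upright cylinder 36 mm in diameter, 44 mm high, 60 g or so; z is its own axis, lid up. Two to four jars are present, at first on the bench in front of the rail; absent ones are None.
- jar2_mid (a point): Centre (half-way up) of a squat sample jar, white with a yellow lid: plain upright cylinder 36 mm in diameter, 44 mm high, 60 g or so; z is its own axis, lid up. Two to four jars are present, at first on the bench in front of the rail; absent ones are None.
- jar3_mid (a point): Centre (half-way up) of a squat sample jar, white with a yellow lid: plain upright cylinder 36 mm in diameter, 44 mm high, 60 g or so; z is its own axis, lid up. Two to four jars are present, at first on the bench in front of the rail; absent ones are None.
- jar4_mid (a point): Centre (half-way up) of a squat sample jar, white with a yellow lid: plain upright cylinder 36 mm in diameter, 44 mm high, 60 g or so; z is its own axis, lid up. Two to four jars are present, at first on the bench in front of the rail; absent ones are None.
- timer_mid (a point): Middle of a bystander: black pocket timer, 36 x 36 x 18 mm. Leave it where it is.
- tip_box_mid (a point): Middle of a bystander: pink box of pipette tips, 80 x 120 x 57 mm. Leave it where it is.
- tube_rack_mid (a point): Middle of a bystander: white tube rack, 70 x 160 x 44 mm with blue tubes. Leave it where it is.
- marker_mid (a point): Middle of a bystander: marker pen lying down, 125 mm long, 14 mm thick. Leave it where it is.
- tape_mid (a point): Middle of a bystander: roll of orange tape lying flat, 68 mm across, 19 mm high. Leave it where it is.
- reagent_mid (a point): Middle of a bystander: amber reagent jar with black cap, 54 mm diameter, 85 mm high. Leave it where it is.
Not all that is in view belongs to the job. Leave any black or grey look-alike of the part that bears jar2_mid alone.

How it is judged (in metres and radians):
On the way, in this order (a step that is already met when the one before it is completed fails the run):
1. the empty carriage is locked at the loading end (value of joint carriage between -0.005 and 0.005 m and value of joint plunger below 0.004 m), for 0.2 s.
2. every jar stands in a socket, with the carriage locked at the loading end (all of step 1 and x of jar1_mid in the frame of row_mid between -0.006 and 0.006 m and y of jar1_mid in the frame of row_mid between -0.077 and 0.077 m and z of jar1_mid in the frame of row_mid between 0.018 and 0.026 m and angle between each of jar1_mid, jar2_mid, jar3_mid, jar4_mid's own z axis and vertical below 0.15 rad and x of jar2_mid in the frame of row_mid between -0.006 and 0.006 m and y of jar2_mid in the frame of row_mid between -0.077 and 0.077 m and z of jar2_mid in the frame of row_mid between 0.018 and 0.026 m and x of jar3_mid in the frame of row_mid between -0.006 and 0.006 m and y of jar3_mid in the frame of row_mid between -0.077 and 0.077 m and z of jar3_mid in the frame of row_mid between 0.018 and 0.026 m and x of jar4_mid in the frame of row_mid between -0.006 and 0.006 m and y of jar4_mid in the frame of row_mid between -0.077 and 0.077 m and z of jar4_mid in the frame of row_mid between 0.018 and 0.026 m), for 0.2 s.
3. the carriage is locked at the spray end (value of joint carriage between 0.155 and 0.165 m and value of joint plunger below 0.004 m), for 0.2 s.
4. the spray cap is fully pressed with the carriage locked at the spray end and all jars in it (all of step 3 and value of joint cap above 0.0055 m and x of jar1_mid in the frame of row_mid between -0.006 and 0.006 m and y of jar1_mid in the frame of row_mid between -0.077 and 0.077 m and z of jar1_mid in the frame of row_mid between 0.018 and 0.026 m and angle between each of jar1_mid, jar2_mid, jar3_mid, jar4_mid's own z axis and vertical below 0.15 rad and x of jar2_mid in the frame of row_mid between -0.006 and 0.006 m and y of jar2_mid in the frame of row_mid between -0.077 and 0.077 m and z of jar2_mid in the frame of row_mid between 0.018 and 0.026 m and x of jar3_mid in the frame of row_mid between -0.006 and 0.006 m and y of jar3_mid in the frame of row_mid between -0.077 and 0.077 m and z of jar3_mid in the frame of row_mid between 0.018 and 0.026 m and x of jar4_mid in the frame of row_mid between -0.006 and 0.006 m and y of jar4_mid in the frame of row_mid between -0.077 and 0.077 m and z of jar4_mid in the frame of row_mid between 0.018 and 0.026 m), for 0.05 s.
5. the carriage is locked at the loading end again with all jars in it (all of step 2), for 0.2 s.
At the end, for the whole second after the job is handed in: The carriage is within 5 mm of the loading hole with its plunger down (less than 4 mm up), the spray cap is up, and every jar present stands upright (within 0.12 rad) on the floor of the green tray, at rest (all of step 1 and value of joint cap below 0.001 m and x of jar1_mid in the frame of tray_mid between -0.031 and 0.031 m and y of jar1_mid in the frame of tray_mid between -0.081 and 0.081 m and z of jar1_mid in the frame of tray_mid between 0.018 and 0.025 m and angle between each of jar1_mid, jar2_mid, jar3_mid, jar4_mid's own z axis and vertical below 0.12 rad and x of jar2_mid in the frame of tray_mid between -0.031 and 0.031 m and y of jar2_mid in the frame of tray_mid between -0.081 and 0.081 m and z of jar2_mid in the frame of tray_mid between 0.018 and 0.025 m and x of jar3_mid in the frame of tray_mid between -0.031 and 0.031 m and y of jar3_mid in the frame of tray_mid between -0.081 and 0.081 m and z of jar3_mid in the frame of tray_mid between 0.018 and 0.025 m and x of jar4_mid in the frame of tray_mid between -0.031 and 0.031 m and y of jar4_mid in the frame of tray_mid between -0.081 and 0.081 m and z of jar4_mid in the frame of tray_mid between 0.018 and 0.025 m and linear speed of each of jar1, jar2, jar3, jar4 below 0.02 m/s); the robot touches nothing.
It fails at once if the spray cap is pressed while the carriage is not locked at the spray end (value of joint cap above 0.004 m and not (value of joint carriage between 0.155 and 0.165 m and value of joint plunger below 0.004 m)).
It fails at once if a bystander is moved more than 4 cm (distance of any of timer_mid, tip_box_mid, tube_rack_mid, marker_mid, tape_mid, reagent_mid from where it was at the start of the episode above 0.04 m).
Of jar1, jar2, jar3, jar4 only 2 to 4 are there at a start; the rules pass over those that are not, and their reading is None.
At some moment in a run one of jar1, jar2, jar3, jar4 may be knocked a few centimetres aside while the robot is not near it.
Once in a run the grip may slacken for a moment while it holds something.
It also fails if it takes over 210 s, if anything falls off the work surface, if the arm or the gripper's body presses on something with over 40 N, if the wrist force passes 120 N, or if a joint passes its speed limit or range.

ROBOT

A 7-joint arm with a two-finger parallel gripper is mounted at the origin on the work surface. World frame = base frame: x ahead of the robot, y to its left, z up, the work surface at z = 0. Lengths are in m, angles in degrees, forces in N, time in s.
With the tool pointing down it reaches from about 0.425 to 0.875 m from the base axis. Payload 4.7 kg.
Tool frame: the origin (TCP) lies at the very end of the fingers, on their centre line; the grasp point (between the pads) lies env.hold_point_z behind it (env.hold_point_z is the distance from the TCP to the grasp point, in m); z points along the fingers, y is the line along which they close (so a half turn about z gives the same grasp; the last joint's range is limited). The gripper opens to 87 mm and grips with 3 to 60 N. Pads are 19 mm wide; open, the fingers measure 117 mm over their backs; the gripper's body (75 mm by 190 mm) begins 51 mm behind the grasp point.
Start: joints at [64.062, 18.392, -4.016, 83.108, 1.295, 78.541, -3.26], TCP at [0.293, -0.58, 0.223] pointing down, gripper open.
Joint ranges: [-163.93, 163.93], [-17.29, 119.83], [-79.2, 71.16], [3.27, 140.29], [-89.18, 269.18], [5.43, 117.66], [-154.24, 154.24]. Speed limits (degrees/s): [147.25, 147.25, 180, 180, 180, 180, 180].

INTERFACE

Orientations are given as [roll, pitch, yaw] about the fixed x, y, z axes, in that order (R = Rz(yaw) Ry(pitch) Rx(roll)).
In Python, from cell import env gives the robot as it stands.
- The arm moves only by the shell command python3 -m jog 'ROWS' [FORCE]. ROWS is JSON, a list of rows, each an object with "dp": the shift along the tool's x, y, z in cm, a list of three; "twist": the turn about the tool's z in degrees; "fingers": the opening, from 0 (shut) to 1 (fully open). A call has 1 to 8 rows; each row is the pose to reach, as a shift and turn from the pose commanded when the call began, along the tool's axes at that moment; what a row does not reach only later rows make up. A row lasts 1/8 s, in which the tool goes at most 62.5 mm and 10.7 degrees, less where a joint would pass 70% of its speed; a pose out of reach is approached as far as the arm can. A call with a gripper value outside its range is refused whole. The fingers move at their own pace and stop on an object; FORCE is the grip in N (left out, the last holds). Time passes only in rows, so rows that repeat a pose let the fingers close. It gives the time, the measured TCP pose, the force, the opening and the grip force at its end, in the units of the state.
- env.get_obs(): the state, without advancing time (a new reading comes with each control period).
- env.read_camera(name): name is "scene" or "top"; returns a dict with "pixels" (384x512x3 uint8, blue, green, red), "depth" (384x512 float32, m along the optical axis (not along the pixel's ray), 0 where there is no reading), "fx", "fy", "cx", "cy" (pixels), "rvec" (rotation vector, rad) and "tvec" (3), from world to camera coordinates, as OpenCV has them. Camera axes: x right, y down, z forward; pixel columns grow to the right and rows downward; lengths in m; the calibration is good to about 2 mm. A picture is of the moment at which its call begins.
- env.sign_off(): hands the job in; it is judged then, once.
The state is a dict: "time_s": time; "qpos": joint angles; "joint_velocities": joint speeds; "effort": joint torques, N m; "tool_pos": TCP position; "tool_rot": TCP orientation; "force": force on the tool from outside, world axes, zero at the start; "wrist_torque": the same for the moment, N m; "grip_width": finger opening in m; "grasp_force": force on a finger pad.
Only numpy, scipy, OpenCV 4.12 (cv2) and the standard library are available. Lean on these libraries where they do the work, as an engineer would, in place of code of your own. Each camera call takes 0.05 s, during which the arm holds its last target. There are 200 camera calls.

## Working session

There is one attempt and no reset: what is moved stays moved. The work goes in short steps, Python scripts to look and compute and a shell command to move; the robot and the scene stay as the last step left them, time stands still between calls to the robot, and variables do not carry over. Pictures are saved under pics/ and viewed, at most 14 in all, crops included, and the job is handed in when it is done.

```bash
ls; mkdir -p pics
python3 - <<'E'
from cell import env
import cv2,numpy as np
o=env.get_obs();print({k:np.round(v,3).tolist() for k,v in o.items()},env.hold_point_z)
for n in("top","scene"):
    c=env.read_camera(n);cv2.imwrite(f"pics/{n}0.png",c["pixels"]);np.savez(f"/tmp/{n}0.npz",**c)
    R=cv2.Rodrigues(np.array(c["rvec"]))[0];print(n,-R.T@np.array(c["tvec"]).ravel(),R[2],c["fx"])
E
```

```text
pics
{'time_s': 0.0, 'qpos': [64.062, 18.439, -4.017, 83.174, 1.295, 78.539, -3.26], 'joint_velocities': [0.029, 0.017, 0.095, -0.11, -0.061, 0.073, -0.023], 'effort': [-0.0, -49.129, -0.404, -31.253, -0.064, 0.043, 0.0], 'tool_pos': [0.292, -0.58, 0.221], 'tool_rot': [-179.893, 0.005, 26.749], 'force': [0.014, 0.214, 0.036], 'wrist_torque': [0.019, 0.075, -0.009], 'grasp_force': 0.0, 'grip_width': 0.087} 0.0187
top [ 0.26799277 -0.04657948  1.33416497] [ 0.18742628  0.00406885 -0.98227024] 390.9877625732595
scene [1.20500222 0.44173835 0.78961509] [-0.6509103  -0.43125348 -0.62476893] 384.24730391290313
```

View pics/top0.png

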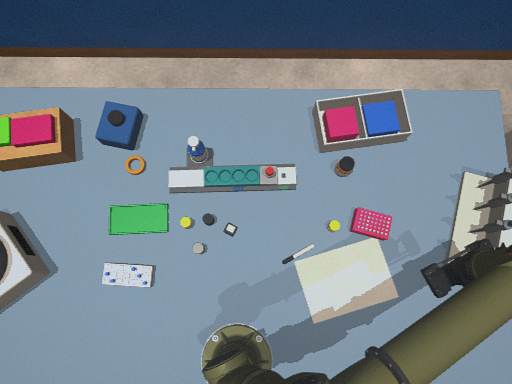

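View pics/scene0.png

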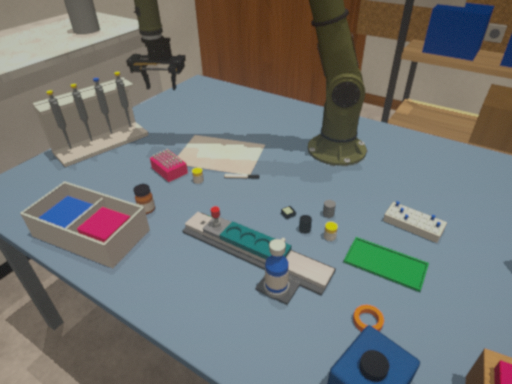

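The top view shows yellow jars at (186,222) and (334,226). The knob is at (270,171), the bare loading hole at about (284,175), the tray at (139,219) and the cap at (194,142). The black (208,219) and grey (198,248) look-alikes stay where they are.

```bash
cat > h.py <<'E'
import cv2,numpy as np
from cell import env
def cam(n):
    c=dict(env.read_camera(n)); c["R"]=cv2.Rodrigues(np.array(c["rvec"],float))[0]; c["t"]=np.array(c["tvec"],float).ravel()
    c["hsv"]=cv2.cvtColor(c["pixels"],cv2.COLOR_BGR2HSV); return c
def ray(c,uv,z):
    uv=np.atleast_2d(np.array(uv,float)); d=np.c_[(uv[:,0]-c["cx"])/c["fx"],(uv[:,1]-c["cy"])/c["fy"],np.ones(len(uv))]@c["R"]
    o=-c["R"].T@c["t"]; return o+d*((z-o[2])/d[:,2])[:,None]
def cloud(c):
    v,u=np.mgrid[:384,:512]; z=c["depth"]; p=np.stack([(u-c["cx"])/c["fx"]*z,(v-c["cy"])/c["fy"]*z,z],-1)
    return (p-c["t"])@c["R"]
def blobs(c,lo,hi,amin=15):
    m=cv2.inRange(c["hsv"],np.array(lo),np.array(hi)); n,l,s,ce=cv2.connectedComponentsWithStats(m)
    return [(ce[i],s[i,4],l==i) for i in range(1,n) if s[i,4]>=amin]
YEL=((22,120,90),(36,255,255)); RED=((0,150,80),(6,255,255)); TEAL=((75,100,40),(95,255,255)); GRN=((50,150,60),(70,255,255))
E
python3 - <<'E'
from h import *
for n in("top","scene"):
    c=cam(n);P=cloud(c)
    for nm,h,z in(("yel",YEL,.044),("red",RED,.1),("teal",TEAL,.044),("grn",GRN,.008)):
        for ce,a,m in blobs(c,*h):
            q=P[m&(c["depth"]>0)]
            print(n,nm,np.round(ce,1),a,"ray",np.round(ray(c,ce,z)[0],4),"zmed",np.round(np.median(q,0),4),np.round(np.percentile(q[:,2],95),3))
            if a>300:
                uv=np.argwhere(m)[:,::-1]; w=ray(c,uv,z)
                r=cv2.minAreaRect((w[:,:2]*1000).astype(np.float32)); print("   rect",r)
    if n=="top":
        m=(P[...,2]>.018)&(P[...,2]<.030)&(P[...,0]>.4)&(P[...,0]<.75)&(np.abs(P[...,1])<.3)
        k,l,s,ce=cv2.connectedComponentsWithStats(m.astype(np.uint8))
        for i in range(1,k):
            if s[i,4]>100:
                w=P[l==i];print("rail",s[i],cv2.minAreaRect((w[:,:2]*1000).astype(np.float32)))
        # dark tall stuff & cap
        m=(P[...,2]>.150)&(P[...,2]<.175)&(P[...,0]>.5)&(P[...,0]<.75)&(P[...,1]>0)&(P[...,1]<.3)
        print("cap",m.sum(),P[m].mean(0),np.median(P[m],0))
        cv2.imwrite("pics/crop1.png",cv2.resize(c["pixels"][120:270,100:400],None,fx=2.6,fy=2.6,interpolation=cv2.INTER_CUBIC))
E
```

```text
top yel [185.4 221.7] 87 ray [0.4412 0.1757 0.044 ] zmed [0.4404 0.1763 0.0448] 0.048
top yel [334.  225.3] 88 ray [ 0.4327 -0.3179  0.044 ] zmed [ 0.4333 -0.3183  0.0446] 0.049
top red [269.3 170.1] 39 ray [ 0.6052 -0.1012  0.1   ] zmed [ 0.6055 -0.1003  0.0999] 0.104
top teal [231.5 175.7] 1058 ray [0.6001 0.0249 0.044 ] zmed [0.6025 0.0236 0.0415] 0.048
   rect ((600.0475463867188, 24.722824096679688), (67.4134292602539, 187.5480194091797), 2.097045660018921)
top grn [  4.7 131.7] 272 ray [0.7666 0.8414 0.008 ] zmed [0.7157 0.7533 0.1405] 0.144
top grn [127.3 216.3] 677 ray [0.4635 0.3819 0.008 ] zmed [0.4678 0.3901 0.0066] 0.012
   rect ((454.2985534667969, 364.8641357421875), (97.04017639160156, 156.62705993652344), 2.910402297973633)
top grn [157.7 209.5] 36 ray [0.4879 0.279  0.008 ] zmed [0.4914 0.2802 0.0073] 0.012
top grn [166.3 214.6] 38 ray [0.4702 0.2482 0.008 ] zmed [0.4706 0.2474 0.0099] 0.015
top grn [130.8 231.9] 39 ray [0.4101 0.3665 0.008 ] zmed [0.4091 0.3645 0.012 ] 0.017
top grn [152.3 231.2] 33 ray [0.4127 0.2935 0.008 ] zmed [0.4131 0.2968 0.0117] 0.016
rail [
[... 672 characters left out ...]
.4413 -0.3141  0.0405] 0.043
scene yel [330.8 227. ] 105 ray [0.4528 0.1799 0.044 ] zmed [0.4503 0.1789 0.0408] 0.043
scene red [215.  210.4] 41 ray [ 0.6172 -0.0932  0.1   ] zmed [ 0.6137 -0.0964  0.0965] 0.099
scene teal [247.1 238.7] 1003 ray [0.6143 0.0086 0.044 ] zmed [0.6062 0.0029 0.0397] 0.043
   rect ((611.9332275390625, 12.619354248046875), (73.24559020996094, 156.06544494628906), 2.3271896839141846)
scene teal [287.1 248.6] 42 ray [0.588  0.1177 0.044 ] zmed [0.5842 0.1177 0.0418] 0.044
scene grn [387.3 263.4] 2117 ray [0.4632 0.3505 0.008 ] zmed [0.4594 0.351  0.0033] 0.01
   rect ((461.765380859375, 344.9414367675781), (99.51250457763672, 194.39187622070312), 3.6818735599517822)
```

View pics/crop1.png

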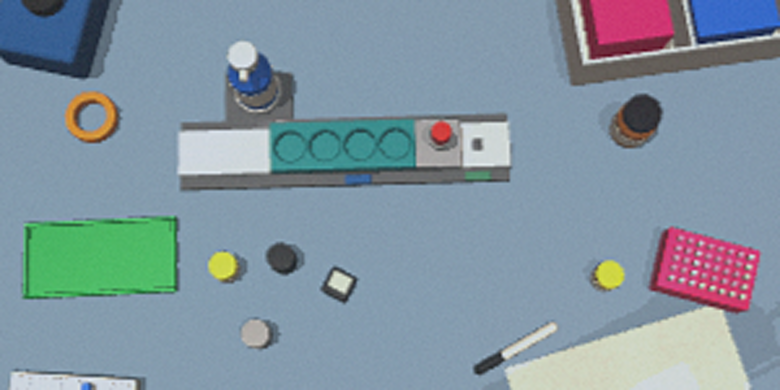

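```bash
cat >> h.py <<'E'
def go(x,y,z,yaw):
    o=env.get_obs();p=np.array(o["tool_pos"]);r=np.radians(o["tool_rot"][2]);d=np.array([x,y,z])-p
    dp=[d[0]*np.cos(r)+d[1]*np.sin(r),d[0]*np.sin(r)-d[1]*np.cos(r),-d[2]]
    tw=(-(yaw-o["tool_rot"][2])+180)%360-180
    print("t %.2f"%o["time_s"],"pos",np.round(p,4),np.round(o["tool_rot"],1),"grip",round(o["grip_width"],4),"-> dp cm",np.round(np.array(dp)*100,2),"twist",round(tw,1))
E
python3 - <<'E'
from h import *
c=cam("top");g=c["pixels"].max(2)
# hole: dark pixels near (283.5,175.8)
s=g[168:184,276:293].astype(float);w=np.clip(130-s,0,None);print(s.astype(int)[4:13,3:13])
v,u=np.mgrid[168:184,276:293];m=(np.abs(u-283.5)<5)&(np.abs(v-175.8)<5);w=w*m
h=[(u*w).sum()/w.sum(),(v*w).sum()/w.sum()];print(h,ray(c,h,.024))
for nm,lo,hi in(("bluemark",(100,120,60),(125,255,255)),("greenmark",(45,60,40),(80,255,200))):
    for ce,a,mm in blobs(c,lo,hi,5):
        if 180<ce[1]<195: print(nm,ce,a,ray(c,ce,.02)[0],ray(c,ce,.01)[0])
go(.605,-.101,.2,91.9)
E
```

```text
[[217 215 217 220 221 221 218 216 214 215]
 [218 220 199 146 128 129 174 210 215 214]
 [219 224 174 105  99  87 168 211 215 216]
 [221 222 170 115  99  91 169 211 216 214]
 [217 220 169 108 101  89 139 203 215 214]
 [220 219 191 138 121 114 162 212 216 214]
 [219 218 219 211 215 213 212 217 217 214]
 [220 217 219 218 218 216 217 217 216 215]
 [220 219 216 215 215 215 216 215 215 215]]
[np.float64(283.25657894736844), np.float64(175.12171052631578)] [[ 0.60839965 -0.15275819  0.024     ]]
bluemark [237.5 188.5] 38 [0.5609566  0.00479868 0.02      ] [0.56318588 0.00518963 0.01      ]
greenmark [283.25714286 187.28571429] 35 [ 0.56625652 -0.15271754  0.02      ] [ 0.56852612 -0.15352518  0.01      ]
t 0.25 pos [ 0.2924 -0.5803  0.222 ] [-179.9    0.    26.7] grip 0.0872 -> dp cm [ 49.49 -28.73   2.2 ] twist -65.2
```

```bash
python3 -m jog '[{"dp":[49.5,-28.7,2.2],"twist":-65.2,"fingers":1},{"dp":[49.5,-28.7,2.2],"twist":-65.2,"fingers":1},{"dp":[49.5,-28.7,2.2],"twist":-65.2,"fingers":1},{"dp":[49.5,-28.7,2.2],"twist":-65.2,"fingers":1},{"dp":[49.5,-28.7,2.2],"twist":-65.2,"fingers":1},{"dp":[49.5,-28.7,2.2],"twist":-65.2,"fingers":1},{"dp":[49.5,-28.7,2.2],"twist":-65.2,"fingers":1},{"dp":[49.5,-28.7,2.2],"twist":-65.2,"fingers":1}]' 30
python3 - <<'E'
from h import *
go(.606,-.101,.069,91.9)
E
```

```text
time_s: 1.25
tool_pos: [0.5665, -0.1607, 0.2035]
tool_rot: [180.0, 0.0, 91.9]
force: [0.4, -0.4, -0.2]
grip_width: 0.0872
grasp_force: 0.0
t 1.25 pos [ 0.5665 -0.1607  0.2035] [180.    0.   91.9] grip 0.0872 -> dp cm [ 5.83  4.15 13.45] twist 0.0
```

```bash
python3 -m jog '[{"dp":[5.8,4.1,0],"twist":0,"fingers":1},{"dp":[5.8,4.1,4],"twist":0,"fingers":1},{"dp":[5.8,4.1,4],"twist":0,"fingers":1},{"dp":[5.8,4.1,4],"twist":0,"fingers":1}]'
python3 - <<'E'
from h import *
go(.606,-.101,.069,91.9)
c=cam("scene");cv2.imwrite("pics/s1.png",c["pixels"])
P=cloud(c)
for ce,a,m in blobs(c,*YEL):
    q=P[m];print(ce,a,np.median(q,0))
E
```

```text
time_s: 1.75
tool_pos: [0.6046, -0.1045, 0.1641]
tool_rot: [180.0, 0.1, 91.8]
force: [-0.0, 0.3, 0.7]
grip_width: 0.0871
grasp_force: 0.0
t 1.75 pos [ 0.6046 -0.1045  0.1641] [1.80e+02 1.00e-01 9.18e+01] grip 0.0871 -> dp cm [0.35 0.15 9.51] twist -0.1
[116.77777778  73.22222222] 18 [ 0.34294617 -0.74514825  0.25848382]
[73.15789474 85.31578947] 19 [ 0.49879989 -0.78679776  0.25842776]
[49.56 92.08] 25 [ 0.5746076  -0.80778288  0.25839863]
[330.78095238 227.04761905] 105 [0.45085758 0.17908688 0.04119835]
```

View pics/s1.png

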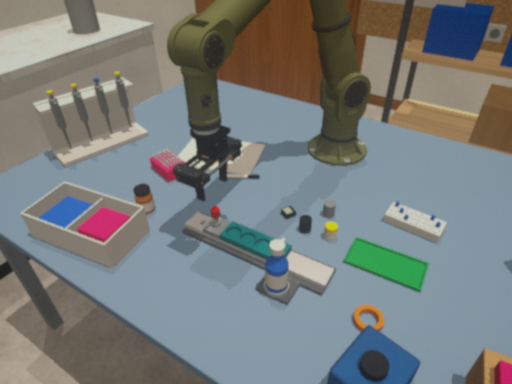

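The gripper is straddling the knob (215,212) across the rail. There are only two jars: (331,227), and one hidden behind the gripper. Next: lower and grip.

```bash
python3 -m jog '[{"dp":[0.3,0.1,4.5],"twist":0,"fingers":1},{"dp":[0.3,0.1,9.4],"twist":0,"fingers":1},{"dp":[0.3,0.1,9.4],"twist":0,"fingers":1},{"dp":[0.3,0.1,9.4],"twist":0,"fingers":0.1},{"dp":[0.3,0.1,9.4],"twist":0,"fingers":0.1},{"dp":[0.3,0.1,9.4],"twist":0,"fingers":0.1},{"dp":[0.3,0.1,9.4],"twist":0,"fingers":0.1},{"dp":[0.3,0.1,9.4],"twist":0,"fingers":0.1}]' 20
python3 - <<'E'
from h import *
o=env.get_obs();print(o["force"],o["grip_width"],o["grasp_force"]);go(.6084,-.1528,.073,91.9)
c=cam("top")
for b in blobs(c,*RED):print(b[0],b[1],ray(c,b[0],.1))
E
```

```text
time_s: 2.8
tool_pos: [0.6057, -0.0998, 0.0696]
tool_rot: [180.0, 0.0, 92.0]
force: [0.6, 0.5, -0.6]
grip_width: 0.0451
grasp_force: 0.0
[ 0.57661333  0.52393933 -0.63346949] 0.04507136281650449 0.0
t 2.80 pos [ 0.6057 -0.0998  0.0696] [180.   0.  92.] grip 0.0451 -> dp cm [-5.31  0.09 -0.34] twist 0.1
```

```bash
python3 -m jog '[{"dp":[0,0,0],"twist":0,"fingers":0.1},{"dp":[0,0,0],"twist":0,"fingers":0.1},{"dp":[0,0,0],"twist":0,"fingers":0.1},{"dp":[0,0,0],"twist":0,"fingers":0.1},{"dp":[0,0,0],"twist":0,"fingers":0.1}]' 20
python3 -m jog '[{"dp":[0,0,-0.2],"twist":0,"fingers":0.1},{"dp":[0,0,-0.4],"twist":0,"fingers":0.1},{"dp":[0,0,-0.4],"twist":0,"fingers":0.1}]' 20
```

```text
time_s: 3.48
tool_pos: [0.6068, -0.0997, 0.0694]
tool_rot: [179.9, -0.0, 92.0]
force: [5.1, -0.6, -3.6]
grip_width: 0.0255
grasp_force: 20.0
time_s: 3.85
tool_pos: [0.6068, -0.0997, 0.0725]
tool_rot: [179.8, -0.0, 92.0]
force: [7.5, -0.4, -9.3]
grip_width: 0.0255
grasp_force: 20.0
```

```bash
python3 -m jog '[{"dp":[-1,0.1,0],"twist":0,"fingers":0.1},{"dp":[-2.2,0.1,0],"twist":0,"fingers":0.1},{"dp":[-3.4,0.1,0],"twist":0,"fingers":0.1},{"dp":[-4.5,0.1,0],"twist":0,"fingers":0.1},{"dp":[-5.15,0.1,0],"twist":0,"fingers":0.1},{"dp":[-5.15,0.1,0],"twist":0,"fingers":0.1},{"dp":[-5.15,0.1,0],"twist":0,"fingers":0.1}]' 20
python3 - <<'E'
from h import *
c=cam("top");cv2.imwrite("pics/t2.png",cv2.resize(c["pixels"][140:210,150:310],None,fx=4,fy=4))
E
```

```text
time_s: 4.72
tool_pos: [0.6087, -0.1512, 0.0719]
tool_rot: [180.0, -0.0, 91.9]
force: [7.0, 0.2, -9.0]
grip_width: 0.0258
grasp_force: 20.0
```

View pics/t2.png

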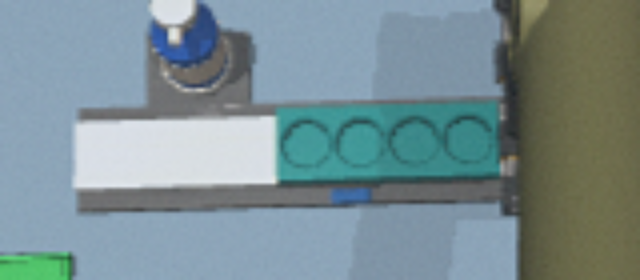

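```bash
python3 -m jog '[{"dp":[0,0,0.4],"twist":0,"fingers":0.1},{"dp":[0,0,0.8],"twist":0,"fingers":0.1},{"dp":[0,0,1.2],"twist":0,"fingers":0.1},{"dp":[0,0,1.5],"twist":0,"fingers":0.1},{"dp":[0,0,1.5],"twist":0,"fingers":0.1}]' 20
```

```text
time_s: 5.4
tool_pos: [0.6088, -0.1512, 0.058]
tool_rot: [180.0, -0.0, 92.0]
force: [5.6, -0.4, -5.7]
grip_width: 0.0253
grasp_force: 20.0
```

```bash
python3 -m jog '[{"dp":[0,0,0],"twist":0,"fingers":1},{"dp":[0,0,0],"twist":0,"fingers":1},{"dp":[0,0,0],"twist":0,"fingers":1},{"dp":[0,0,0],"twist":0,"fingers":1},{"dp":[0,0,0],"twist":0,"fingers":1},{"dp":[0,0,-7],"twist":0,"fingers":1},{"dp":[0,0,-14],"twist":0,"fingers":1},{"dp":[0,0,-14],"twist":0,"fingers":1}]' 20
python3 -m jog '[{"dp":[0,-10,-14],"twist":0,"fingers":1},{"dp":[0,-14,-14],"twist":0,"fingers":1},{"dp":[0,-14,-14],"twist":0,"fingers":1},{"dp":[0,-14,-14],"twist":0,"fingers":1}]'
python3 - <<'E'
from h import *
o=env.get_obs();print(o["tool_pos"],o["grip_width"])
c=cam("top");P=cloud(c)
for nm,h in(("yel",YEL),("red",RED),("teal",TEAL)):
    for ce,a,m in blobs(c,*h):
        q=P[m];print(nm,np.round(ce,1),a,np.median(q,0),ray(c,ce,.044)[0],ray(c,ce,.088)[0])
        if a>300:
            w=ray(c,np.argwhere(m)[:,::-1],.044);print(cv2.minAreaRect((w[:,:2]*1000).astype(np.float32)))
cv2.imwrite("pics/t3.png",cv2.resize(c["pixels"][140:260,150:350],None,fx=4,fy=4))
E
```

```text
time_s: 6.4
tool_pos: [0.611, -0.1513, 0.2038]
tool_rot: [179.5, 0.2, 92.0]
force: [-0.3, 0.2, 0.2]
grip_width: 0.0859
grasp_force: 0.0
time_s: 6.9
tool_pos: [0.4673, -0.1568, 0.3413]
tool_rot: [179.8, 0.2, 91.8]
force: [0.8, -0.4, -0.7]
grip_width: 0.0873
grasp_force: 0.0
[ 0.46730997 -0.1567811   0.3412582 ] 0.08728379943012043
yel [185.4 221.7] 87 [0.44059517 0.17633001 0.04530247] [0.44122684 0.17573723 0.044     ] [0.43531883 0.16815531 0.088     ]
yel [334.1 225.3] 87 [ 0.43309065 -0.31836466  0.04426727] [ 0.43282026 -0.31828136  0.044     ] [ 0.42719895 -0.30901519  0.088     ]
yel [508.9 250.9] 36 [ 0.33768113 -0.74434932  0.2630348 ] [ 0.35233437 -0.88716775  0.044     ] [ 0.34945797 -0.85850019  0.088     ]
teal [246.9 175.3] 1047 [ 0.60395344 -0.02792545  0.04122424] [ 0.60181911 -0.02754549  0.044     ] [ 0.59043424 -0.02819463  0.088     ]
((601.916748046875, -26.800941467285156), (67.19410705566406, 187.68312072753906), 2.0553340911865234)
```

View pics/t3.png

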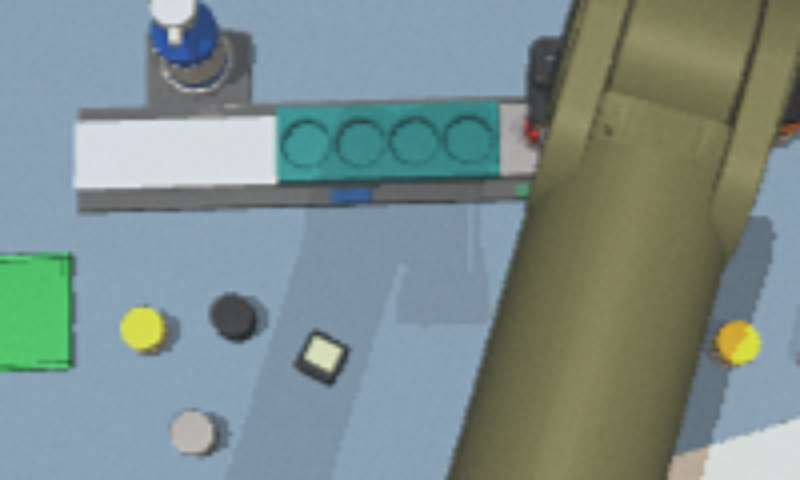

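The carriage is at the loading hole, with sockets at x of about 306, 359, 414 and 468 in the 4x crop. The jars haven't moved. The camera is only good to about 2 mm, so I'll squeeze the knob along y to get the socket row's y in the robot frame.

Run:
```python
from h import *
c=cam("top")
k=6;I=cv2.resize(c["hsv"][...,2][160:192,215:280],None,fx=k,fy=k,interpolation=cv2.INTER_CUBIC)
H=cv2.HoughCircles(cv2.GaussianBlur(I,(7,7),0),cv2.HOUGH_GRADIENT,1,60,param1=80,param2=14,minRadius=28,maxRadius=46)
for x,y,r in sorted(H[0].tolist()):
    print(x,y,r,ray(c,[215+(x+.5)/k-.5,160+(y+.5)/k-.5],.044)[0])
go(.609,-.152,.2,2)
```

```text
70.5 98.5 40.20000076293945 [0.59889296 0.04242414 0.044     ]
151.5 98.5 33.0 [ 0.59918529 -0.00348964  0.044     ]
232.5 92.5 38.599998474121094 [ 0.60298284 -0.04937381  0.044     ]
312.5 97.5 45.400001525878906 [ 0.60035011 -0.09472362  0.044     ]
t 7.00 pos [ 0.4682 -0.1563  0.3389] [1.799e+02 1.000e-01 9.190e+01] grip 0.0872 -> dp cm [-0.03 14.09 13.89] twist 89.9
```

```bash
python3 -m jog '[{"dp":[0,6,6],"twist":11,"fingers":1},{"dp":[0,14.1,13.9],"twist":22,"fingers":1},{"dp":[0,14.1,13.9],"twist":33,"fingers":1},{"dp":[0,14.1,13.9],"twist":44,"fingers":1},{"dp":[0,14.1,13.9],"twist":55,"fingers":1},{"dp":[0,14.1,13.9],"twist":66,"fingers":1},{"dp":[0,14.1,13.9],"twist":77,"fingers":1},{"dp":[0,14.1,13.9],"twist":89.9,"fingers":1}]' 5
python3 - <<'E'
from h import *
go(.609,-.152,.062,2)
E
```

```text
time_s: 8.0
tool_pos: [0.6092, -0.1499, 0.1957]
tool_rot: [-179.9, 0.2, 5.7]
force: [0.3, 0.4, -1.4]
grip_width: 0.0869
grasp_force: 0.0
t 8.00 pos [ 0.6092 -0.1499  0.1957] [-179.9    0.2    5.7] grip 0.0869 -> dp cm [-0.05  0.21 13.37] twist 3.7
```

```bash
python3 -m jog '[{"dp":[0,0.2,6],"twist":3.7,"fingers":1},{"dp":[0,0.2,12],"twist":3.7,"fingers":1},{"dp":[0,0.2,13.4],"twist":3.7,"fingers":0.1},{"dp":[0,0.2,13.4],"twist":3.7,"fingers":0.1},{"dp":[0,0.2,13.4],"twist":3.7,"fingers":0.1},{"dp":[0,0.2,13.4],"twist":3.7,"fingers":0.1},{"dp":[0,0.2,13.4],"twist":3.7,"fingers":0.1},{"dp":[0,0.2,13.4],"twist":3.7,"fingers":0.1}]' 5
python3 -m jog '[{"dp":[0,0,0],"twist":0,"fingers":0.1},{"dp":[0,0,0],"twist":0,"fingers":0.1},{"dp":[0,0,0],"twist":0,"fingers":0.1},{"dp":[0,0,0],"twist":0,"fingers":0.1},{"dp":[0,0,0],"twist":0,"fingers":0.1},{"dp":[0,0,0],"twist":0,"fingers":0.1}]' 5
```

```text
time_s: 9.0
tool_pos: [0.6099, -0.1534, 0.0661]
tool_rot: [180.0, -0.1, 2.3]
force: [0.6, -0.3, 0.5]
grip_width: 0.0348
grasp_force: 0.0
time_s: 9.75
tool_pos: [0.6096, -0.1532, 0.0655]
tool_rot: [180.0, -0.0, 2.3]
force: [0.2, -0.9, 3.9]
grip_width: 0.0262
grasp_force: 5.0
```

```bash
python3 -m jog '[{"dp":[0,0,0],"twist":0,"fingers":1},{"dp":[0,0,0],"twist":0,"fingers":1},{"dp":[0,0,0],"twist":0,"fingers":1},{"dp":[0,0,0],"twist":0,"fingers":1},{"dp":[0,0,-5],"twist":0,"fingers":1},{"dp":[0,0,-8],"twist":0,"fingers":1},{"dp":[0,0,-8],"twist":0,"fingers":1}]' 5
python3 - <<'E'
from h import *
go(.4335,-.319,.13,2)
E
```

```text
time_s: 10.62
tool_pos: [0.6116, -0.1535, 0.1486]
tool_rot: [179.9, -0.3, 2.3]
force: [0.1, 0.9, 0.6]
grip_width: 0.0839
grasp_force: 0.0
t 10.62 pos [ 0.6116 -0.1535  0.1486] [179.9  -0.3   2.3] grip 0.0839 -> dp cm [-18.47  15.82   1.86] twist 0.3
```

```bash
python3 -m jog '[{"dp":[-4,4,-2],"twist":-11,"fingers":1},{"dp":[-9,8,-2],"twist":-22,"fingers":1},{"dp":[-14,12,-2],"twist":-33,"fingers":1},{"dp":[-18.5,15.8,-2],"twist":-44,"fingers":1},{"dp":[-18.5,15.8,1.8],"twist":-55,"fingers":1},{"dp":[-18.5,15.8,1.8],"twist":-66,"fingers":1},{"dp":[-18.5,15.8,1.8],"twist":-77,"fingers":1},{"dp":[-18.5,15.8,1.8],"twist":-88,"fingers":1}]' 5
python3 - <<'E'
from h import *
go(.434,-.319,.018,92)
for n in("top","scene"):
    c=cam(n);P=cloud(c)
    for ce,a,m in blobs(c,*YEL):
        if P[m][:,2].mean()<.1: print(n,ce,a,np.median(P[m],0),ray(c,ce,.044)[0])
E
```

```text
time_s: 11.62
tool_pos: [0.4302, -0.318, 0.1259]
tool_rot: [-179.9, -0.1, 85.4]
force: [0.1, 0.2, 0.2]
grip_width: 0.0871
grasp_force: 0.0
t 11.62 pos [ 0.4302 -0.318   0.1259] [-1.799e+02 -1.000e-01  8.540e+01] grip 0.0871 -> dp cm [-0.07  0.39 10.79] twist -6.6
top [185.37931034 221.74712644] 87 [0.44025442 0.17636075 0.04526259] [0.44122684 0.17573723 0.044     ]
top [331.89795918 225.12244898] 49 [ 0.43021723 -0.30882444  0.04538264] [ 0.43320668 -0.31102113  0.044     ]
scene [196.78571429 171.27142857] 70 [ 0.44142436 -0.31483327  0.03998985] [ 0.44537601 -0.31092129  0.044     ]
scene [330.84761905 226.96190476] 105 [0.44995025 0.17884113 0.04131882] [0.45237859 0.17995713 0.044     ]
```

```bash
python3 -m jog '[{"dp":[-0.1,0.4,2],"twist":-6.6,"fingers":1},{"dp":[-0.1,0.4,6],"twist":-6.6,"fingers":1},{"dp":[-0.1,0.4,10.7],"twist":-6.6,"fingers":1},{"dp":[-0.1,0.4,10.7],"twist":-6.6,"fingers":0.2},{"dp":[-0.1,0.4,10.7],"twist":-6.6,"fingers":0.2},{"dp":[-0.1,0.4,10.7],"twist":-6.6,"fingers":0.2},{"dp":[-0.1,0.4,10.7],"twist":-6.6,"fingers":0.2},{"dp":[-0.1,0.4,10.7],"twist":-6.6,"fingers":0.2}]' 20
python3 -m jog '[{"dp":[0,0,0],"twist":0,"fingers":0.2},{"dp":[0,0,0],"twist":0,"fingers":0.2},{"dp":[0,0,0],"twist":0,"fingers":0.2},{"dp":[0,0,0],"twist":0,"fingers":0.2}]' 20
python3 - <<'E'
from h import *
go(.6052,-.0493,.12,92)
E
```

```text
time_s: 12.72
tool_pos: [0.4354, -0.3203, 0.0212]
tool_rot: [179.9, 0.1, 91.6]
force: [0.4, -0.1, 0.2]
grip_width: 0.0448
grasp_force: 0.0
time_s: 13.22
tool_pos: [0.4351, -0.32, 0.0206]
tool_rot: [180.0, 0.0, 91.6]
force: [-2.2, -0.2, 3.3]
grip_width: 0.0355
grasp_force: 20.0
t 13.22 pos [ 0.4351 -0.32    0.0206] [180.    0.   91.6] grip 0.0355 -> dp cm [26.57 17.78 -9.94] twist -0.4
```

```bash
python3 -m jog '[{"dp":[0,0,-5],"twist":0,"fingers":0.2},{"dp":[0,0,-10.5],"twist":0,"fingers":0.2},{"dp":[5,3.5,-12],"twist":0,"fingers":0.2},{"dp":[10,7,-12],"twist":0,"fingers":0.2},{"dp":[15,10.5,-12],"twist":-0.4,"fingers":0.2},{"dp":[20,14,-12],"twist":-0.4,"fingers":0.2},{"dp":[24.5,17.5,-12],"twist":-0.4,"fingers":0.2},{"dp":[26.5,17.8,-12],"twist":-0.4,"fingers":0.2}]' 20
python3 -m jog '[{"dp":[0,0,0],"twist":0,"fingers":0.2},{"dp":[0,0,0],"twist":0,"fingers":0.2}]' 20
python3 - <<'E'
from h import *
go(.6052,-.05,.06,92)
c=cam("scene");cv2.imwrite("pics/s4.png",cv2.resize(c["pixels"][150:300,150:350],None,fx=4,fy=4))
E
```

```text
time_s: 14.22
tool_pos: [0.6066, -0.045, 0.1397]
tool_rot: [180.0, -0.2, 92.3]
force: [-0.3, 0.1, -0.9]
grip_width: 0.0355
grasp_force: 20.0
time_s: 14.48
tool_pos: [0.6045, -0.0526, 0.1399]
tool_rot: [-179.9, 0.1, 91.9]
force: [1.5, 0.3, -0.7]
grip_width: 0.0355
grasp_force: 20.0
t 14.47 pos [ 0.6045 -0.0526  0.1399] [-1.799e+02  1.000e-01  9.190e+01] grip 0.0355 -> dp cm [0.25 0.08 7.99] twist -0.1
```

View pics/s4.png

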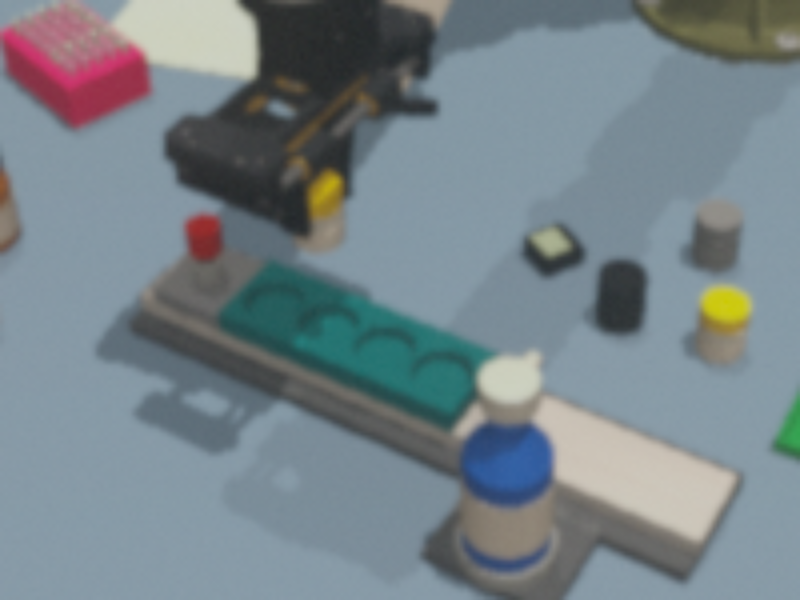

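The jar at (325,215 in the crop) hangs upright in the grip above socket 2.

```bash
python3 -m jog '[{"dp":[0.2,0.1,4],"twist":0,"fingers":0.2},{"dp":[0.2,0.1,6.8],"twist":0,"fingers":0.2},{"dp":[0.2,0.1,6.8],"twist":0,"fingers":0.2},{"dp":[0.2,0.1,6.8],"twist":0,"fingers":0.2},{"dp":[0.2,0.1,6.8],"twist":0,"fingers":0.2}]' 20
python3 - <<'E'
from h import *
go(.6052,-.05,.0535,92)
E
```

```text
time_s: 15.15
tool_pos: [0.6074, -0.0484, 0.0741]
tool_rot: [179.8, 0.0, 92.0]
force: [0.1, -0.3, -0.2]
grip_width: 0.0356
grasp_force: 20.0
t 15.15 pos [ 0.6074 -0.0484  0.0741] [179.8   0.   92. ] grip 0.0356 -> dp cm [-0.15 -0.23  2.06] twist -0.0
```

```bash
python3 -m jog '[{"dp":[-0.15,-0.23,0.5],"twist":0,"fingers":0.2},{"dp":[-0.15,-0.23,0.5],"twist":0,"fingers":0.2},{"dp":[-0.15,-0.23,0.5],"twist":0,"fingers":0.2}]' 20
python3 - <<'E'
from h import *
go(.6052,-.05,.0535,92)
E
```

```text
time_s: 15.52
tool_pos: [0.604, -0.0494, 0.0674]
tool_rot: [-180.0, 0.0, 92.0]
force: [0.3, -0.5, 0.3]
grip_width: 0.0358
grasp_force: 20.0
t 15.53 pos [ 0.604  -0.0494  0.0674] [-180.    0.   92.] grip 0.0358 -> dp cm [-0.06  0.12  1.39] twist 0.0
```

```bash
python3 -m jog '[{"dp":[0,0.05,0],"twist":0,"fingers":0.2},{"dp":[0,0.05,0],"twist":0,"fingers":0.2},{"dp":[0,0.05,0],"twist":0,"fingers":0.2}]' 20
python3 -m jog '[{"dp":[0,0,0.4],"twist":0,"fingers":0.2},{"dp":[0,0,0.8],"twist":0,"fingers":0.2},{"dp":[0,0,0.8],"twist":0,"fingers":0.2},{"dp":[0,0,0.8],"twist":0,"fingers":0.2}]' 20
```

```text
time_s: 15.9
tool_pos: [0.6046, -0.0494, 0.0673]
tool_rot: [180.0, 0.0, 92.0]
force: [0.1, -0.1, -1.0]
grip_width: 0.036
grasp_force: 20.0
time_s: 16.4
tool_pos: [0.6045, -0.0494, 0.0592]
tool_rot: [-180.0, 0.0, 92.0]
force: [-0.5, 1.0, -0.5]
grip_width: 0.0356
grasp_force: 20.0
```

```bash
python3 -m jog '[{"dp":[0,0,0.3],"twist":0,"fingers":0.2},{"dp":[0,0,0.55],"twist":0,"fingers":0.2},{"dp":[0,0,0.55],"twist":0,"fingers":0.2}]' 20
python3 -m jog '[{"dp":[0,0,0],"twist":0,"fingers":1},{"dp":[0,0,0],"twist":0,"fingers":1},{"dp":[0,0,0],"twist":0,"fingers":1},{"dp":[0,0,0],"twist":0,"fingers":1},{"dp":[0,0,-6],"twist":0,"fingers":1},{"dp":[0,0,-12],"twist":0,"fingers":1},{"dp":[0,0,-12],"twist":0,"fingers":1}]' 20
python3 - <<'E'
from h import *
go(.4415,.1762,.13,92)
for n in("top","scene"):
    c=cam(n);P=cloud(c)
    for ce,a,m in blobs(c,*YEL):
        if P[m][:,2].mean()<.15: print(n,ce,a,np.median(P[m],0),ray(c,ce,.044)[0])
E
```

```text
time_s: 16.77
tool_pos: [0.6043, -0.0494, 0.0535]
tool_rot: [-180.0, -0.0, 92.0]
force: [-0.3, 0.5, -0.6]
grip_width: 0.0354
grasp_force: 20.0
time_s: 17.65
tool_pos: [0.6082, -0.049, 0.1798]
tool_rot: [179.4, 0.1, 92.0]
force: [-1.0, 0.6, -0.8]
grip_width: 0.0862
grasp_force: 0.0
t 17.65 pos [ 0.6082 -0.049   0.1798] [1.794e+02 1.000e-01 9.200e+01] grip 0.0862 -> dp cm [ 23.1  -15.86   4.98] twist 0.0
top [185.39772727 221.80681818] 88 [0.44082867 0.17582337 0.04407951] [0.44102721 0.17566825 0.044     ]
scene [231.11016949 222.83050847] 118 [ 0.61123084 -0.04471913  0.07322296] [ 0.58694979 -0.06497271  0.044     ]
scene [330.80769231 227.        ] 104 [0.4497556  0.17877766 0.04095026] [0.45257719 0.1799277  0.044     ]
```

```bash
python3 -m jog '[{"dp":[4,-2.8,0],"twist":0,"fingers":1},{"dp":[10,-7,0],"twist":0,"fingers":1},{"dp":[15,-10.5,0],"twist":0,"fingers":1},{"dp":[20,-14,2],"twist":0,"fingers":1},{"dp":[23.1,-15.8,5],"twist":0,"fingers":1},{"dp":[23.1,-15.8,5],"twist":0,"fingers":1},{"dp":[23.1,-15.8,5],"twist":0,"fingers":1}]' 20
python3 - <<'E'
from h import *
go(.443,.1762,.019,92)
c=cam("scene");P=cloud(c)
for ce,a,m in blobs(c,*YEL):
        if P[m][:,2].mean()<.15: print(ce,a,np.median(P[m],0),ray(c,ce,.044)[0])
E
```

```text
time_s: 18.62
tool_pos: [0.438, 0.175, 0.1228]
tool_rot: [-179.9, 0.0, 92.0]
force: [-0.4, -0.6, -0.4]
grip_width: 0.0869
grasp_force: 0.0
t 18.62 pos [0.438  0.175  0.1228] [-179.9    0.    92. ] grip 0.0869 -> dp cm [ 0.1   0.5  10.38] twist 0.0
[231.15652174 222.86956522] 115 [ 0.61122053 -0.04515413  0.07319121] [ 0.58700976 -0.0647664   0.044     ]
[330.7079646  226.77876106] 113 [0.44925145 0.17840661 0.04088635] [0.45191379 0.17932059 0.044     ]
```

```bash
python3 -m jog '[{"dp":[0.1,0.5,2],"twist":0,"fingers":1},{"dp":[0.1,0.5,6],"twist":0,"fingers":1},{"dp":[0.1,0.5,10.2],"twist":0,"fingers":1},{"dp":[0.1,0.5,10.2],"twist":0,"fingers":0.2},{"dp":[0.1,0.5,10.2],"twist":0,"fingers":0.2},{"dp":[0.1,0.5,10.2],"twist":0,"fingers":0.2},{"dp":[0.1,0.5,10.2],"twist":0,"fingers":0.2},{"dp":[0.1,0.5,10.2],"twist":0,"fingers":0.2}]' 20
python3 -m jog '[{"dp":[0,0,0],"twist":0,"fingers":0.2},{"dp":[0,0,0],"twist":0,"fingers":0.2},{"dp":[0,0,0],"twist":0,"fingers":0.2},{"dp":[0,0,0],"twist":0,"fingers":0.2}]' 20
python3 - <<'E'
from h import *
go(.602,.0427,.14,92)
E
```

```text
time_s: 19.68
tool_pos: [0.4439, 0.1771, 0.0225]
tool_rot: [179.9, 0.0, 92.0]
force: [0.2, 0.2, -0.4]
grip_width: 0.0453
grasp_force: 0.0
time_s: 20.18
tool_pos: [0.4435, 0.177, 0.0221]
tool_rot: [180.0, 0.0, 92.0]
force: [-1.6, -1.4, 5.5]
grip_width: 0.0354
grasp_force: 20.0
t 20.18 pos [0.4435 0.177  0.0221] [180.   0.  92.] grip 0.0354 -> dp cm [-13.99  15.36 -11.79] twist 0.0
```

```bash
python3 -m jog '[{"dp":[0,0,-5],"twist":0,"fingers":0.2},{"dp":[0,0,-10],"twist":0,"fingers":0.2},{"dp":[-3,3.5,-11],"twist":0,"fingers":0.2},{"dp":[-7,7.5,-11],"twist":0,"fingers":0.2},{"dp":[-11,12,-11],"twist":0,"fingers":0.2},{"dp":[-13.9,15.4,-11],"twist":0,"fingers":0.2},{"dp":[-13.9,15.4,-11],"twist":0,"fingers":0.2},{"dp":[-13.9,15.4,-11],"twist":0,"fingers":0.2}]' 20
python3 -m jog '[{"dp":[0,0,3],"twist":0,"fingers":0.2},{"dp":[0,0,5.5],"twist":0,"fingers":0.2},{"dp":[0,0,5.5],"twist":0,"fingers":0.2},{"dp":[0,0,5.5],"twist":0,"fingers":0.2},{"dp":[0,0,5.5],"twist":0,"fingers":0.2}]' 20
python3 - <<'E'
from h import *
go(.602,.0432,.062,92)
E
```

```text
time_s: 21.18
tool_pos: [0.6014, 0.0445, 0.131]
tool_rot: [-179.9, -0.1, 92.1]
force: [-0.7, -0.1, -0.8]
grip_width: 0.0355
grasp_force: 20.0
time_s: 21.8
tool_pos: [0.603, 0.0441, 0.0783]
tool_rot: [179.9, 0.0, 92.1]
force: [0.9, -0.7, -0.9]
grip_width: 0.0355
grasp_force: 20.0
t 21.80 pos [0.603  0.0441 0.0783] [179.9   0.   92.1] grip 0.0355 -> dp cm [-0.08 -0.11  1.63] twist 0.1
```

```bash
python3 -m jog '[{"dp":[-0.1,-0.1,0.9],"twist":0,"fingers":0.2},{"dp":[-0.1,-0.1,0.9],"twist":0,"fingers":0.2},{"dp":[-0.1,-0.1,0.9],"twist":0,"fingers":0.2},{"dp":[-0.1,-0.1,1.3],"twist":0,"fingers":0.2},{"dp":[-0.1,-0.1,1.7],"twist":0,"fingers":0.2},{"dp":[-0.1,-0.1,1.7],"twist":0,"fingers":0.2}]' 20
```

```text
time_s: 22.55
tool_pos: [0.6008, 0.0425, 0.0592]
tool_rot: [-179.9, 0.0, 92.0]
force: [-0.0, 0.5, -0.9]
grip_width: 0.0354
grasp_force: 20.0
```

```bash
python3 -m jog '[{"dp":[0,0,0.3],"twist":0,"fingers":0.2},{"dp":[0,0,0.6],"twist":0,"fingers":0.2},{"dp":[0,0,0.6],"twist":0,"fingers":0.2}]' 20
```

```text
time_s: 22.92
tool_pos: [0.6014, 0.0426, 0.0541]
tool_rot: [180.0, 0.0, 92.0]
force: [-1.2, 0.7, 2.0]
grip_width: 0.0354
grasp_force: 20.0
```

Seated. Now release, rise and check everything.

```bash
python3 -m jog '[{"dp":[0,0,0],"twist":0,"fingers":1},{"dp":[0,0,0],"twist":0,"fingers":1},{"dp":[0,0,0],"twist":0,"fingers":1},{"dp":[0,0,0],"twist":0,"fingers":1},{"dp":[0,0,-6],"twist":0,"fingers":1},{"dp":[0,0,-12],"twist":0,"fingers":1},{"dp":[-6,0,-12],"twist":0,"fingers":1},{"dp":[-12,0,-12],"twist":0,"fingers":1}]' 20
python3 - <<'E'
from h import *
go(.609,-.1532,.0573,92)
for n in("top","scene"):
    c=cam(n);P=cloud(c)
    for ce,a,m in blobs(c,*YEL):
        if P[m][:,2].mean()<.15: print(n,ce,a,np.median(P[m],0),ray(c,ce,.076)[0])
cv2.imwrite("pics/s5.png",cv2.resize(c["pixels"][150:300,150:350],None,fx=4,fy=4))
E
```

```text
time_s: 23.92
tool_pos: [0.6063, -0.078, 0.1753]
tool_rot: [179.8, 0.1, 92.2]
force: [-0.6, -1.0, -0.2]
grip_width: 0.087
grasp_force: 0.0
t 23.93 pos [ 0.6063 -0.078   0.1753] [1.798e+02 1.000e-01 9.220e+01] grip 0.087 -> dp cm [-7.52e+00 -1.00e-02  1.18e+01] twist 0.2
top [225.92222222 173.41111111] 90 [0.59829737 0.04134731 0.07636097] [0.59953464 0.04174848 0.076     ]
scene [231.05084746 222.83050847] 118 [ 0.61093084 -0.04523865  0.07332902] [ 0.61356084 -0.04336194  0.076     ]
scene [259.61481481 234.62222222] 135 [0.60704046 0.04452668 0.07317191] [0.60996354 0.04642224 0.076     ]
```

View pics/s5.png

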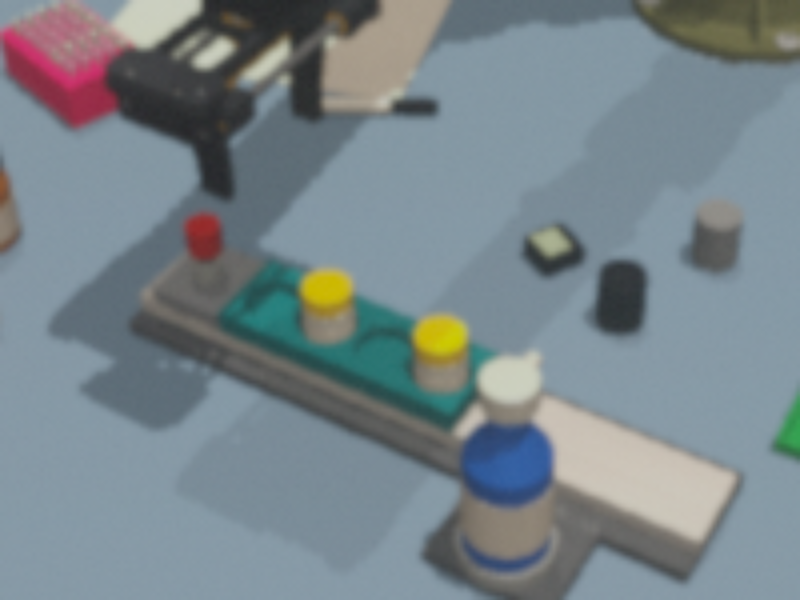

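Both jars (328,305 and 440,352 in the crop) stand upright in sockets 2 and 4, and the plunger is down. Next: grip the knob.

```bash
python3 -m jog '[{"dp":[-5,0,0],"twist":0,"fingers":1},{"dp":[-7,0,0],"twist":0,"fingers":1},{"dp":[-7,0,0],"twist":0,"fingers":1},{"dp":[-7,0,5],"twist":0,"fingers":1},{"dp":[-7,0,8],"twist":0,"fingers":1},{"dp":[-7,0,8],"twist":0,"fingers":1},{"dp":[-7,0,8],"twist":0,"fingers":1}]' 30
python3 - <<'E'
from h import *
go(.609,-.1532,.0573,92)
E
```

```text
time_s: 24.9
tool_pos: [0.6092, -0.1457, 0.0954]
tool_rot: [179.9, -0.0, 92.1]
force: [-0.1, 0.2, -0.1]
grip_width: 0.087
grasp_force: 0.0
t 24.90 pos [ 0.6092 -0.1457  0.0954] [179.9  -0.   92.1] grip 0.087 -> dp cm [-0.75 -0.04  3.81] twist 0.1
```

```bash
python3 -m jog '[{"dp":[-0.75,0,0],"twist":0,"fingers":1},{"dp":[-0.75,0,3.8],"twist":0,"fingers":1},{"dp":[-0.75,0,3.8],"twist":0,"fingers":0.1},{"dp":[-0.75,0,3.8],"twist":0,"fingers":0.1},{"dp":[-0.75,0,3.8],"twist":0,"fingers":0.1},{"dp":[-0.75,0,3.8],"twist":0,"fingers":0.1},{"dp":[-0.75,0,3.8],"twist":0,"fingers":0.1},{"dp":[-0.75,0,3.8],"twist":0,"fingers":0.1}]' 35
python3 -m jog '[{"dp":[0,0,0],"twist":0,"fingers":0.1},{"dp":[0,0,0],"twist":0,"fingers":0.1},{"dp":[0,0,0],"twist":0,"fingers":0.1},{"dp":[0,0,0],"twist":0,"fingers":0.1},{"dp":[0,0,0],"twist":0,"fingers":0.1},{"dp":[0,0,0],"twist":0,"fingers":0.1}]' 35
python3 -m jog '[{"dp":[0,0,-0.4],"twist":0,"fingers":0.1},{"dp":[0,0,-0.8],"twist":0,"fingers":0.1},{"dp":[0,0,-1.2],"twist":0,"fingers":0.1},{"dp":[0,0,-1.7],"twist":0,"fingers":0.1},{"dp":[0,0,-1.7],"twist":0,"fingers":0.1},{"dp":[0,0,-1.7],"twist":0,"fingers":0.1}]' 35
```

```text
time_s: 25.9
tool_pos: [0.6083, -0.1548, 0.056]
tool_rot: [180.0, 0.0, 92.0]
force: [-0.3, -0.0, -0.1]
grip_width: 0.0349
grasp_force: 0.0
time_s: 26.65
tool_pos: [0.6089, -0.1548, 0.056]
tool_rot: [179.9, 0.0, 92.0]
force: [5.8, -0.1, -3.8]
grip_width: 0.0246
grasp_force: 35.0
time_s: 27.4
tool_pos: [0.6089, -0.1548, 0.0717]
tool_rot: [179.9, -0.0, 92.0]
force: [8.0, -0.7, -8.9]
grip_width: 0.0251
grasp_force: 35.0
```

```bash
python3 -m jog '[{"dp":[1,0,0],"twist":0,"fingers":0.1},{"dp":[2.5,0,0],"twist":0,"fingers":0.1},{"dp":[4,0,0],"twist":0,"fingers":0.1},{"dp":[5.5,0,0],"twist":0,"fingers":0.1},{"dp":[7,0,0],"twist":0,"fingers":0.1},{"dp":[8,0,0],"twist":0,"fingers":0.1},{"dp":[8,0,0],"twist":0,"fingers":0.1},{"dp":[8,0,0],"twist":0,"fingers":0.1}]' 35
python3 - <<'E'
from h import *
o=env.get_obs();print(o["force"]);go(.6089-.160*np.sin(np.radians(1.95)),-.1548+.1599,.0717,92)
E
```

```text
time_s: 28.4
tool_pos: [0.6059, -0.0737, 0.0717]
tool_rot: [179.9, -0.1, 92.1]
force: [8.2, 2.0, -10.5]
grip_width: 0.0247
grasp_force: 35.0
[  8.21439952   1.99068854 -10.52138943]
t 28.40 pos [ 0.6059 -0.0737  0.0717] [ 1.799e+02 -1.000e-01  9.210e+01] grip 0.0247 -> dp cm [7.88 0.05 0.  ] twist 0.1
```

```bash
python3 -m jog '[{"dp":[1,0,0],"twist":0,"fingers":0.1},{"dp":[2.5,0,0],"twist":0,"fingers":0.1},{"dp":[4,0,0],"twist":0,"fingers":0.1},{"dp":[5.5,0,0],"twist":0,"fingers":0.1},{"dp":[7,0,0],"twist":0,"fingers":0.1},{"dp":[7.9,0,0],"twist":0,"fingers":0.1},{"dp":[7.9,0,0],"twist":0,"fingers":0.1},{"dp":[7.9,0,0],"twist":0,"fingers":0.1}]' 35
python3 - <<'E'
from h import *
o=env.get_obs();print(o["force"]);go(.6089-.160*np.sin(np.radians(1.95)),-.1548+.1599,.0717,92)
c=cam("scene")
cv2.imwrite("pics/s6.png",cv2.resize(c["pixels"][150:300,150:350],None,fx=4,fy=4))
E
```

```text
time_s: 29.4
tool_pos: [0.603, 0.0046, 0.0717]
tool_rot: [179.9, -0.1, 92.1]
force: [8.3, 1.5, -8.8]
grip_width: 0.025
grasp_force: 35.0
[ 8.34118918  1.52215123 -8.79013485]
t 29.40 pos [0.603  0.0046 0.0717] [ 1.799e+02 -1.000e-01  9.210e+01] grip 0.025 -> dp cm [0.05 0.05 0.  ] twist 0.1
```

View pics/s6.png

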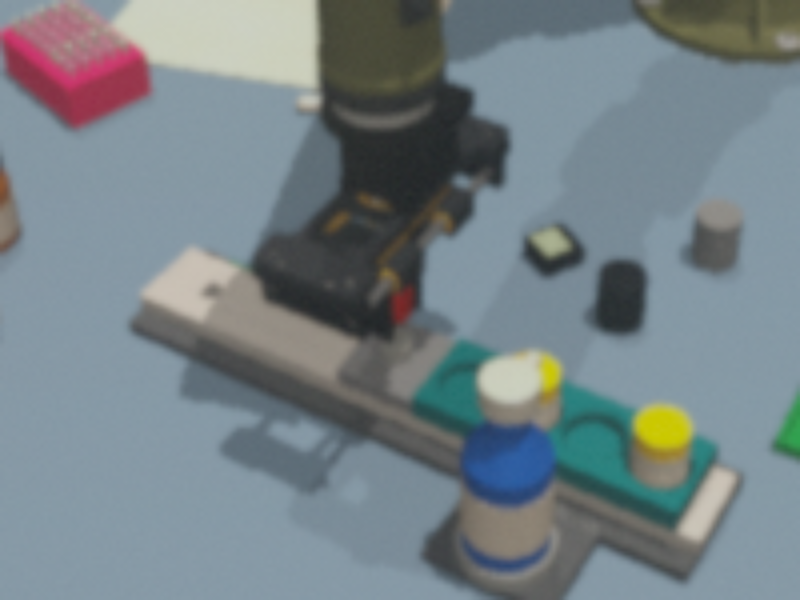

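The carriage is at the spray end with both jars in their sockets (535,385 and 661,445 in the crop). Next: lower the plunger into the hole.

```bash
python3 -m jog '[{"dp":[0.05,0.05,0],"twist":0,"fingers":0.1},{"dp":[0.05,0.05,0.5],"twist":0,"fingers":0.1},{"dp":[0.05,0.05,1],"twist":0,"fingers":0.1},{"dp":[0.05,0.05,1.4],"twist":0,"fingers":0.1},{"dp":[0.05,0.05,1.6],"twist":0,"fingers":0.1},{"dp":[0.05,0.05,1.6],"twist":0,"fingers":0.1}]' 35
```

```text
time_s: 30.2
tool_pos: [0.603, 0.0045, 0.0562]
tool_rot: [-180.0, -0.0, 92.0]
force: [4.2, 0.7, -5.7]
grip_width: 0.0251
grasp_force: 35.0
```

```bash
python3 -m jog '[{"dp":[0,0,0],"twist":0,"fingers":1},{"dp":[0,0,0],"twist":0,"fingers":1},{"dp":[0,0,0],"twist":0,"fingers":1},{"dp":[0,0,0],"twist":0,"fingers":1},{"dp":[0,0,0],"twist":0,"fingers":1},{"dp":[0,0,-6],"twist":0,"fingers":1},{"dp":[0,0,-12],"twist":0,"fingers":1},{"dp":[0,0,-17],"twist":0,"fingers":1}]' 20
python3 -m jog '[{"dp":[0,-6,-2],"twist":0,"fingers":0},{"dp":[0,-12,-2],"twist":0,"fingers":0},{"dp":[0,-12,-2],"twist":0,"fingers":0},{"dp":[0,-12,-2],"twist":0,"fingers":0},{"dp":[0,-12,-2],"twist":0,"fingers":0},{"dp":[0,-12,-2],"twist":0,"fingers":0},{"dp":[0,-12,-2],"twist":0,"fingers":0},{"dp":[0,-12,-2],"twist":0,"fingers":0}]' 20
python3 - <<'E'
from h import *
go(.682,.141,.19,92)
c=cam("top");P=cloud(c)
m=(P[...,2]>.150)&(P[...,2]<.175)&(P[...,0]>.6)&(P[...,0]<.75)&(P[...,1]>.08)&(P[...,1]<.2)
ys,xs=np.where(m);print(m.sum(),P[m].mean(0),P[m].min(0),P[m].max(0),ray(c,[xs.mean(),ys.mean()],.162))
for h in(RED,YEL):
  for ce,a,mm in blobs(c,*h):
    if ce[0]<450: print(ce,a,np.median(P[mm],0),ray(c,ce,.088 if h is RED else .076))
cv2.imwrite("pics/t7.png",cv2.resize(c["pixels"][120:210,150:310],None,fx=5,fy=5))
E
```

```text
time_s: 31.2
tool_pos: [0.6033, 0.0048, 0.2294]
tool_rot: [179.9, 0.0, 92.0]
force: [0.9, -0.8, 0.7]
grip_width: 0.0863
grasp_force: 0.0
time_s: 32.2
tool_pos: [0.4834, 0.0005, 0.2466]
tool_rot: [-180.0, -0.0, 92.1]
force: [-0.4, -0.3, 0.0]
grip_width: 0.015
grasp_force: 0.0
t 32.20 pos [0.4834 0.0005 0.2466] [-180.    -0.    92.1] grip 0.015 -> dp cm [13.33 20.35  5.66] twist 0.1
119 [0.67842326 0.14179804 0.16179066] [0.6514192  0.12554966 0.1509114 ] [0.6976012  0.16061931 0.1682409 ] [[0.6783493  0.14176608 0.162     ]]
[178.05319149 174.87234043] 94 [0.59304089 0.20048452 0.07665343] [[0.59352185 0.20058029 0.076     ]]
[201.76923077 174.26923077] 26 [0.59276254 0.12143228 0.07808921] [[0.59608657 0.12189135 0.076     ]]
```

View pics/t7.png

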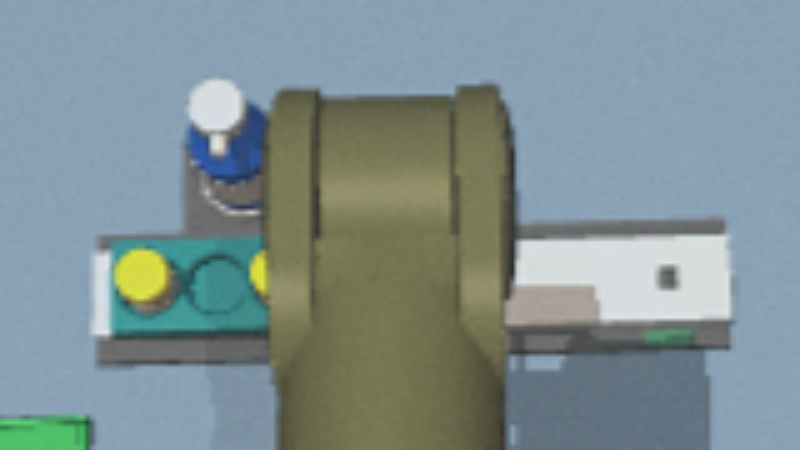

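The cap's disc centre is at crop (217,105), which gives about (0.681, 0.142). Both jars are in the carriage.

```bash
python3 -m jog '[{"dp":[3,5,0],"twist":0,"fingers":0},{"dp":[6,9,0],"twist":0,"fingers":0},{"dp":[9,14,0],"twist":0,"fingers":0},{"dp":[12,18,0],"twist":0,"fingers":0},{"dp":[13.4,20.2,2],"twist":0,"fingers":0},{"dp":[13.4,20.2,4],"twist":0,"fingers":0},{"dp":[13.4,20.2,4],"twist":0,"fingers":0},{"dp":[13.4,20.2,4],"twist":0,"fingers":0}]' 20
python3 - <<'E'
from h import *
go(.681,.142,.17,92)
c=cam("scene");P=cloud(c)
for h in(RED,YEL):
  for ce,a,mm in blobs(c,*h):
    q=np.median(P[mm],0)
    if q[2]<.15 and abs(q[1])<.4: print(ce,a,q,np.percentile(P[mm][:,2],95))
cv2.imwrite("pics/s8.png",cv2.resize(c["pixels"][150:300,150:350],None,fx=4,fy=4))
E
```

```text
time_s: 33.25
tool_pos: [0.6802, 0.1402, 0.2077]
tool_rot: [180.0, 0.1, 92.0]
force: [0.5, 0.1, 0.4]
grip_width: 0.0004
grasp_force: 0.0
t 33.25 pos [0.6802 0.1402 0.2077] [1.8e+02 1.0e-01 9.2e+01] grip 0.0004 -> dp cm [0.17 0.09 3.77] twist -0.0
[247.74 229.08] 50 [0.61564457 0.01322015 0.08398803] 0.27728821450648894
[286.95348837 243.81395349] 43 [0.59891012 0.12380673 0.07344878] 0.07640174208532176
[315.24516129 257.92258065] 155 [0.60303034 0.20439969 0.07378188] 0.07611712114392509
```

View pics/s8.png

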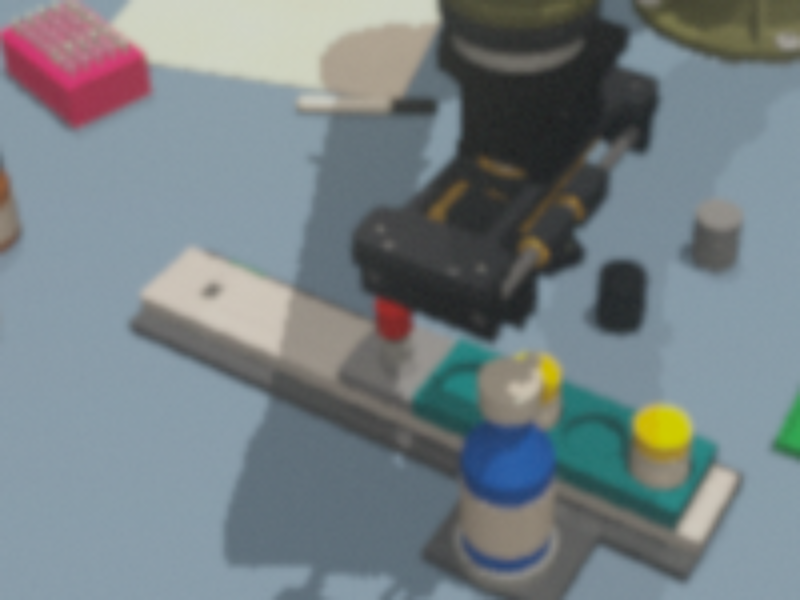

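The knob's median z is 0.084, against 0.0965 when the pin rested on the rail, so the plunger has dropped in. The gripper tips are above the cap (512,385 in the crop). Next: press.

```bash
python3 -m jog '[{"dp":[0.2,0.1,3.5],"twist":0,"fingers":0},{"dp":[0.2,0.1,3.5],"twist":0,"fingers":0},{"dp":[0.2,0.1,3.5],"twist":0,"fingers":0}]' 20
```

```text
time_s: 33.67
tool_pos: [0.6818, 0.1431, 0.1736]
tool_rot: [179.9, 0.0, 92.0]
force: [1.0, -0.6, 0.4]
grip_width: 0.0004
grasp_force: 0.0
```

```bash
python3 -m jog '[{"dp":[0,0,0.5],"twist":0,"fingers":0},{"dp":[0,0,1],"twist":0,"fingers":0},{"dp":[0,0,1.3],"twist":0,"fingers":0},{"dp":[0,0,1.6],"twist":0,"fingers":0},{"dp":[0,0,1.7],"twist":0,"fingers":0},{"dp":[0,0,1.7],"twist":0,"fingers":0}]' 20
```

```text
time_s: 34.42
tool_pos: [0.6816, 0.1435, 0.1558]
tool_rot: [179.9, 0.0, 92.0]
force: [-0.2, -0.2, 5.9]
grip_width: 0.0002
grasp_force: 2.9
```

```bash
python3 -m jog '[{"dp":[0,0,0.2],"twist":0,"fingers":0},{"dp":[0,0,0.3],"twist":0,"fingers":0},{"dp":[0,0,0.3],"twist":0,"fingers":0}]' 20
```

```text
time_s: 34.8
tool_pos: [0.6817, 0.1436, 0.1554]
tool_rot: [179.9, 0.0, 92.0]
force: [-5.3, -1.4, 15.3]
grip_width: 0.0008
grasp_force: 7.6
```

```bash
python3 -m jog '[{"dp":[0,0,-2],"twist":0,"fingers":0},{"dp":[0,0,-7],"twist":0,"fingers":0},{"dp":[-5,3,-7],"twist":0,"fingers":0.5},{"dp":[-10,6,-7],"twist":0,"fingers":1},{"dp":[-13.8,8.2,-7],"twist":0,"fingers":1},{"dp":[-13.8,8.2,-7],"twist":0,"fingers":1},{"dp":[-13.8,8.2,-7],"twist":0,"fingers":1},{"dp":[-13.8,8.2,-7],"twist":0,"fingers":1}]' 20
python3 - <<'E'
from h import *
go(.603,.0055,.0573,92)
c=cam("scene");P=cloud(c)
m=(P[...,2]>.155)&(P[...,2]<.175)&(np.abs(P[...,0]-.68)<.04)&(np.abs(P[...,1]-.142)<.03);print("cap z",m.sum(),np.percentile(P[m][:,2],[50,90]))
E
```

```text
time_s: 35.8
tool_pos: [0.7674, 0.0109, 0.2221]
tool_rot: [-180.0, -0.1, 92.2]
force: [-0.1, 0.5, 0.7]
grip_width: 0.0525
grasp_force: 0.0
t 35.80 pos [0.7674 0.0109 0.2221] [-1.80e+02 -1.00e-01  9.22e+01] grip 0.0525 -> dp cm [  0.1  -16.45  16.48] twist 0.2
cap z 163 [0.15994274 0.16151845]
```

The y sign was wrong and the arm moved away from the robot, through free air, so no harm. The cap is back up.

```bash
python3 -m jog '[{"dp":[-0.2,-5,0],"twist":0,"fingers":1},{"dp":[-0.2,-10,0],"twist":0,"fingers":1},{"dp":[-0.2,-15,0],"twist":0,"fingers":1},{"dp":[-0.2,-16.4,4],"twist":0,"fingers":1},{"dp":[-0.2,-16.4,9],"twist":0,"fingers":1},{"dp":[-0.2,-16.4,12],"twist":0,"fingers":1},{"dp":[-0.2,-16.4,12],"twist":0,"fingers":1},{"dp":[-0.2,-16.4,12],"twist":0,"fingers":1}]' 20
python3 - <<'E'
from h import *
go(.6033,.0055,.0573,92)
E
```

```text
time_s: 36.85
tool_pos: [0.6051, 0.0015, 0.1035]
tool_rot: [179.9, 0.0, 92.1]
force: [0.1, 0.0, -0.3]
grip_width: 0.087
grasp_force: 0.0
t 36.85 pos [0.6051 0.0015 0.1035] [179.9   0.   92.1] grip 0.087 -> dp cm [ 0.41 -0.17  4.62] twist 0.1
```

```bash
python3 -m jog '[{"dp":[0.4,-0.1,0],"twist":0,"fingers":1},{"dp":[0.4,-0.1,4.6],"twist":0,"fingers":1},{"dp":[0.4,-0.1,4.6],"twist":0,"fingers":0.1},{"dp":[0.4,-0.1,4.6],"twist":0,"fingers":0.1},{"dp":[0.4,-0.1,4.6],"twist":0,"fingers":0.1},{"dp":[0.4,-0.1,4.6],"twist":0,"fingers":0.1},{"dp":[0.4,-0.1,4.6],"twist":0,"fingers":0.1},{"dp":[0.4,-0.1,4.6],"twist":0,"fingers":0.1}]' 35
python3 -m jog '[{"dp":[0,0,0],"twist":0,"fingers":0.1},{"dp":[0,0,0],"twist":0,"fingers":0.1},{"dp":[0,0,0],"twist":0,"fingers":0.1},{"dp":[0,0,0],"twist":0,"fingers":0.1},{"dp":[0,0,0],"twist":0,"fingers":0.1},{"dp":[0,0,0],"twist":0,"fingers":0.1}]' 35
python3 -m jog '[{"dp":[0,0,-0.4],"twist":0,"fingers":0.1},{"dp":[0,0,-0.8],"twist":0,"fingers":0.1},{"dp":[0,0,-1.2],"twist":0,"fingers":0.1},{"dp":[0,0,-1.7],"twist":0,"fingers":0.1},{"dp":[0,0,-1.7],"twist":0,"fingers":0.1},{"dp":[0,0,-1.7],"twist":0,"fingers":0.1}]' 35
```

```text
time_s: 37.85
tool_pos: [0.6032, 0.0045, 0.056]
tool_rot: [180.0, 0.0, 92.0]
force: [-0.9, -0.4, 0.2]
grip_width: 0.0348
grasp_force: 0.0
time_s: 38.6
tool_pos: [0.6032, 0.0046, 0.0558]
tool_rot: [180.0, 0.0, 92.0]
force: [0.1, -0.4, -0.7]
grip_width: 0.0248
grasp_force: 35.0
time_s: 39.35
tool_pos: [0.6031, 0.0046, 0.0726]
tool_rot: [180.0, 0.0, 92.0]
force: [4.2, 1.0, -9.5]
grip_width: 0.025
grasp_force: 35.0
```

```bash
python3 -m jog '[{"dp":[-1,0,0],"twist":0,"fingers":0.1},{"dp":[-2.5,0,0],"twist":0,"fingers":0.1},{"dp":[-4,0,0],"twist":0,"fingers":0.1},{"dp":[-5.5,0,0],"twist":0,"fingers":0.1},{"dp":[-7,0,0],"twist":0,"fingers":0.1},{"dp":[-8,0,0],"twist":0,"fingers":0.1},{"dp":[-8,0,0],"twist":0,"fingers":0.1},{"dp":[-8,0,0],"twist":0,"fingers":0.1}]' 35
python3 -m jog '[{"dp":[-1,0.05,0],"twist":0,"fingers":0.1},{"dp":[-2.5,0.05,0],"twist":0,"fingers":0.1},{"dp":[-4,0.05,0],"twist":0,"fingers":0.1},{"dp":[-5.5,0.05,0],"twist":0,"fingers":0.1},{"dp":[-7,0.05,0],"twist":0,"fingers":0.1},{"dp":[-7.9,0.05,0],"twist":0,"fingers":0.1},{"dp":[-7.9,0.05,0],"twist":0,"fingers":0.1},{"dp":[-7.9,0.05,0],"twist":0,"fingers":0.1}]' 35
python3 - <<'E'
from h import *
go(.6089,-.1548,.0717,92)
c=cam("top");P=cloud(c)
for h in(TEAL,YEL):
  for ce,a,mm in blobs(c,*h):
    if 150<ce[0]<350: print(ce,a,np.median(P[mm],0),ray(c,ce,.076)[0])
E
```

```text
time_s: 40.35
tool_pos: [0.606, -0.0763, 0.0726]
tool_rot: [180.0, 0.0, 92.0]
force: [4.6, -1.3, -10.3]
grip_width: 0.0247
grasp_force: 35.0
time_s: 41.35
tool_pos: [0.6091, -0.1554, 0.0729]
tool_rot: [-180.0, 0.1, 92.0]
force: [3.0, -1.7, -10.3]
grip_width: 0.0248
grasp_force: 35.0
t 41.35 pos [ 0.6091 -0.1554  0.0729] [-1.8e+02  1.0e-01  9.2e+01] grip 0.0248 -> dp cm [ 0.06 -0.01  0.12] twist -0.0
[249.39230769 175.62435897] 780 [ 0.60135145 -0.02790593  0.04275934] [ 0.59245623 -0.03624701  0.076     ]
[226.02272727 173.53409091] 88 [0.599918   0.04139782 0.07614481] [0.59911548 0.04140669 0.076     ]
[253.2826087  172.82608696] 92 [ 0.60145462 -0.04823009  0.07582143] [ 0.60211583 -0.04909252  0.076     ]
```

Jars are back at the same pixels as when loaded. Lower the plunger and release.

```bash
python3 -m jog '[{"dp":[0.05,0,0.5],"twist":0,"fingers":0.1},{"dp":[0.05,0,1],"twist":0,"fingers":0.1},{"dp":[0.05,0,1.4],"twist":0,"fingers":0.1},{"dp":[0.05,0,1.7],"twist":0,"fingers":0.1},{"dp":[0.05,0,1.7],"twist":0,"fingers":0.1}]' 35
python3 -m jog '[{"dp":[0,0,0],"twist":0,"fingers":1},{"dp":[0,0,0],"twist":0,"fingers":1},{"dp":[0,0,0],"twist":0,"fingers":1},{"dp":[0,0,0],"twist":0,"fingers":1},{"dp":[0,0,0],"twist":0,"fingers":1},{"dp":[0,0,-6],"twist":0,"fingers":1},{"dp":[0,0,-10],"twist":0,"fingers":1},{"dp":[0,0,-10],"twist":0,"fingers":1}]' 20
python3 - <<'E'
from h import *
go(.6018,.043,.0541,92)
c=cam("scene");P=cloud(c)
for h in(RED,YEL):
  for ce,a,mm in blobs(c,*h):
    q=np.median(P[mm],0)
    if q[2]<.15 and abs(q[1])<.4: print(ce,a,q)
c=cam("top");P=cloud(c);q=P[(P[...,2]>.009)&(P[...,2]<.018)&(P[...,1]>.22)&(P[...,1]<.46)&(P[...,0]>.38)&(P[...,0]<.54)]
gm=cv2.inRange(c["hsv"],np.array((45,90,50)),np.array((75,255,255)));n,l,s,ce=cv2.connectedComponentsWithStats(gm)
gm=(c["hsv"][...,0]>45)&(c["hsv"][...,0]<75)&(c["hsv"][...,1]>90);gm[:,:100]=0;gm[:190]=0;gm[:,175:]=0
w=ray(c,np.argwhere(gm)[:,::-1],.012);print(cv2.minAreaRect((w[:,:2]*1000).astype(np.float32)))
E
```

```text
time_s: 42.02
tool_pos: [0.6091, -0.1537, 0.056]
tool_rot: [-180.0, 0.0, 92.0]
force: [0.6, -0.5, -6.0]
grip_width: 0.0249
grasp_force: 35.0
time_s: 43.02
tool_pos: [0.6118, -0.1539, 0.16]
tool_rot: [179.6, 0.1, 92.0]
force: [0.1, 0.3, -0.2]
grip_width: 0.086
grasp_force: 0.0
t 43.02 pos [ 0.6118 -0.1539  0.16  ] [1.796e+02 1.000e-01 9.200e+01] grip 0.086 -> dp cm [19.71 -0.3  10.59] twist 0.0
[200.66666667 208.55555556] 45 [ 0.61748285 -0.14675117  0.08382529]
[231.39166667 223.075     ] 120 [ 0.61117993 -0.04390307  0.07333613]
[259.91111111 235.        ] 135 [0.6079703  0.04618169 0.07314901]
((455.5855407714844, 343.89593505859375), (100.67791748046875, 199.3010711669922), 3.0880684852600098)
```

Plunger down (knob z 0.084 again), both jars seated. Tray centre (0.456,0.344), 101×199 mm, which matches the given size. Now fetch the jar in socket 4.

```bash
python3 -m jog '[{"dp":[5,-0.3,-1],"twist":0,"fingers":1},{"dp":[10,-0.3,-1],"twist":0,"fingers":1},{"dp":[15,-0.3,-1],"twist":0,"fingers":1},{"dp":[19.5,-0.3,-1],"twist":0,"fingers":1},{"dp":[19.7,-0.3,4],"twist":0,"fingers":1},{"dp":[19.7,-0.3,6.5],"twist":0,"fingers":1},{"dp":[19.7,-0.3,6.5],"twist":0,"fingers":1},{"dp":[19.7,-0.3,6.5],"twist":0,"fingers":1}]' 20
python3 - <<'E'
from h import *
go(.6018,.043,.0541,92)
E
```

```text
time_s: 44.12
tool_pos: [0.5994, 0.043, 0.0911]
tool_rot: [180.0, -0.0, 92.0]
force: [0.4, -0.1, 0.8]
grip_width: 0.0871
grasp_force: 0.0
t 44.12 pos [0.5994 0.043  0.0911] [180.  -0.  92.] grip 0.0871 -> dp cm [-0.01  0.24  3.7 ] twist 0.0
```

```bash
python3 -m jog '[{"dp":[0,0.2,2],"twist":0,"fingers":1},{"dp":[0,0.2,3.6],"twist":0,"fingers":1},{"dp":[0,0.2,3.6],"twist":0,"fingers":0.2},{"dp":[0,0.2,3.6],"twist":0,"fingers":0.2},{"dp":[0,0.2,3.6],"twist":0,"fingers":0.2},{"dp":[0,0.2,3.6],"twist":0,"fingers":0.2},{"dp":[0,0.2,3.6],"twist":0,"fingers":0.2},{"dp":[0,0.2,3.6],"twist":0,"fingers":0.2}]' 20
python3 -m jog '[{"dp":[0,0,0],"twist":0,"fingers":0.2},{"dp":[0,0,0],"twist":0,"fingers":0.2},{"dp":[0,0,0],"twist":0,"fingers":0.2},{"dp":[0,0,0],"twist":0,"fingers":0.2}]' 20
python3 -m jog '[{"dp":[0,0,-1],"twist":0,"fingers":0.2},{"dp":[0,0,-2.5],"twist":0,"fingers":0.2},{"dp":[0,0,-7],"twist":0,"fingers":0.2},{"dp":[0,0,-8],"twist":0,"fingers":0.2}]' 20
python3 - <<'E'
from h import *
go(.4534,.3838,.08,92)
E
```

```text
time_s: 45.12
tool_pos: [0.6013, 0.043, 0.055]
tool_rot: [180.0, 0.0, 92.0]
force: [0.0, -0.0, 0.2]
grip_width: 0.0354
grasp_force: 20.1
time_s: 45.62
tool_pos: [0.6013, 0.043, 0.0549]
tool_rot: [180.0, 0.0, 92.0]
force: [-0.6, 0.1, 2.2]
grip_width: 0.0353
grasp_force: 20.0
time_s: 46.12
tool_pos: [0.6034, 0.0438, 0.139]
tool_rot: [179.6, 0.0, 92.0]
force: [-0.2, 0.6, -0.4]
grip_width: 0.0355
grasp_force: 20.0
t 46.12 pos [0.6034 0.0438 0.139 ] [179.6   0.   92. ] grip 0.0355 -> dp cm [ 34.51 -13.78   5.9 ] twist 0.0
```

```bash
python3 -m jog '[{"dp":[3,-4,0],"twist":0,"fingers":0.2},{"dp":[8,-7,0],"twist":0,"fingers":0.2},{"dp":[13,-10,0],"twist":0,"fingers":0.2},{"dp":[18,-13.8,0],"twist":0,"fingers":0.2},{"dp":[23,-13.8,0],"twist":0,"fingers":0.2},{"dp":[28,-13.8,0],"twist":0,"fingers":0.2},{"dp":[33,-13.8,0],"twist":0,"fingers":0.2},{"dp":[34.5,-13.8,0],"twist":0,"fingers":0.2}]' 20
python3 -m jog '[{"dp":[0,0,3],"twist":0,"fingers":0.2},{"dp":[0,0,6],"twist":0,"fingers":0.2},{"dp":[0,0,6],"twist":0,"fingers":0.2},{"dp":[0,0,6],"twist":0,"fingers":0.2}]' 20
python3 - <<'E'
from h import *
go(.4534,.3838,.0285,92)
E
```

```text
time_s: 47.12
tool_pos: [0.4491, 0.3866, 0.1349]
tool_rot: [-179.9, -0.1, 92.3]
force: [-0.7, -0.1, -1.1]
grip_width: 0.0351
grasp_force: 20.0
time_s: 47.62
tool_pos: [0.4518, 0.3829, 0.0758]
tool_rot: [179.9, -0.0, 92.0]
force: [0.0, 1.0, 0.4]
grip_width: 0.0354
grasp_force: 20.0
t 47.62 pos [0.4518 0.3829 0.0758] [179.9  -0.   92. ] grip 0.0354 -> dp cm [0.09 0.17 4.73] twist -0.0
```

```bash
python3 -m jog '[{"dp":[0,0.2,2],"twist":0,"fingers":0.2},{"dp":[0,0.2,4],"twist":0,"fingers":0.2},{"dp":[0,0.2,4.6],"twist":0,"fingers":0.2},{"dp":[0,0.2,4.7],"twist":0,"fingers":0.2},{"dp":[0,0.2,4.7],"twist":0,"fingers":0.2}]' 20
```

```text
time_s: 48.25
tool_pos: [0.4523, 0.382, 0.0279]
tool_rot: [-179.9, 0.2, 92.0]
force: [-3.1, -3.6, 7.5]
grip_width: 0.0354
grasp_force: 20.0
```

```bash
python3 -m jog '[{"dp":[0,0,-0.1],"twist":0,"fingers":0.2},{"dp":[0,0,-0.1],"twist":0,"fingers":0.9},{"dp":[0,0,-0.1],"twist":0,"fingers":0.9},{"dp":[0,0,-0.1],"twist":0,"fingers":0.9},{"dp":[0,0,-0.1],"twist":0,"fingers":0.9},{"dp":[0,0,-6],"twist":0,"fingers":0.9},{"dp":[0,0,-11],"twist":0,"fingers":1},{"dp":[0,0,-14],"twist":0,"fingers":1}]' 20
python3 - <<'E'
from h import *
go(.6045,-.0494,.16,92)
c=cam("scene");P=cloud(c)
for h in(RED,YEL):
  for ce,a,mm in blobs(c,*h):
    q=np.median(P[mm],0)
    if q[2]<.15 and abs(q[1])<.5: print(ce,a,q)
E
```

```text
time_s: 49.25
tool_pos: [0.4536, 0.3839, 0.1707]
tool_rot: [179.8, -0.1, 92.0]
force: [0.8, 0.6, -0.4]
grip_width: 0.0854
grasp_force: 0.0
t 49.25 pos [0.4536 0.3839 0.1707] [ 1.798e+02 -1.000e-01  9.200e+01] grip 0.0854 -> dp cm [-43.85  13.53   1.07] twist 0.0
[200.66666667 207.36363636] 33 [ 0.61576964 -0.14722753  0.08524873]
[231.01694915 222.71186441] 118 [ 0.61051549 -0.04486059  0.07299364]
[403.64150943 258.09433962] 159 [0.46067515 0.38423439 0.04654509]
```

```bash
python3 -m jog '[{"dp":[-6,0,-1],"twist":0,"fingers":1},{"dp":[-12,0,-1],"twist":0,"fingers":1},{"dp":[-18,0,-1],"twist":0,"fingers":1},{"dp":[-24,0,-1],"twist":0,"fingers":1},{"dp":[-29,3,-1],"twist":0,"fingers":1},{"dp":[-34,6,-1],"twist":0,"fingers":1},{"dp":[-39,9,-1],"twist":0,"fingers":1},{"dp":[-43.8,13.4,0],"twist":0,"fingers":1}]' 20
python3 -m jog '[{"dp":[0,0,2],"twist":0,"fingers":1},{"dp":[0,0,6],"twist":0,"fingers":1},{"dp":[0,0,7],"twist":0,"fingers":1},{"dp":[0,0,7],"twist":0,"fingers":1}]' 20
python3 - <<'E'
from h import *
go(.6045,-.0494,.0535,92)
E
```

```text
time_s: 50.3
tool_pos: [0.6015, -0.0499, 0.1691]
tool_rot: [179.9, 0.1, 92.0]
force: [0.8, 0.9, 0.8]
grip_width: 0.0871
grasp_force: 0.0
time_s: 50.8
tool_pos: [0.5996, -0.0468, 0.0982]
tool_rot: [-179.9, -0.0, 92.1]
force: [0.1, 1.3, 1.0]
grip_width: 0.087
grasp_force: 0.0
t 50.80 pos [ 0.5996 -0.0468  0.0982] [-179.9   -0.    92.1] grip 0.087 -> dp cm [-0.28  0.48  4.47] twist 0.1
```

```bash
python3 -m jog '[{"dp":[-0.2,0.5,2],"twist":0,"fingers":1},{"dp":[-0.2,0.5,4.4],"twist":0,"fingers":1},{"dp":[-0.2,0.5,4.4],"twist":0,"fingers":0.2},{"dp":[-0.2,0.5,4.4],"twist":0,"fingers":0.2},{"dp":[-0.2,0.5,4.4],"twist":0,"fingers":0.2},{"dp":[-0.2,0.5,4.4],"twist":0,"fingers":0.2},{"dp":[-0.2,0.5,4.4],"twist":0,"fingers":0.2},{"dp":[-0.2,0.5,4.4],"twist":0,"fingers":0.2}]' 20
python3 -m jog '[{"dp":[0,0,0],"twist":0,"fingers":0.2},{"dp":[0,0,0],"twist":0,"fingers":0.2},{"dp":[0,0,0],"twist":0,"fingers":0.2},{"dp":[0,0,0],"twist":0,"fingers":0.2}]' 20
python3 -m jog '[{"dp":[0,0,-1],"twist":0,"fingers":0.2},{"dp":[0,0,-2.5],"twist":0,"fingers":0.2},{"dp":[0,0,-7],"twist":0,"fingers":0.2},{"dp":[0,0,-8.5],"twist":0,"fingers":0.2}]' 20
python3 - <<'E'
from h import *
go(.4572,.304,.08,92)
E
```

```text
time_s: 51.8
tool_pos: [0.6052, -0.0494, 0.0545]
tool_rot: [-180.0, 0.0, 92.0]
force: [0.4, 0.1, 1.9]
grip_width: 0.0354
grasp_force: 20.1
time_s: 52.3
tool_pos: [0.6052, -0.0494, 0.0545]
tool_rot: [-180.0, 0.0, 92.0]
force: [-0.8, -1.3, 2.1]
grip_width: 0.0357
grasp_force: 20.0
time_s: 52.8
tool_pos: [0.6073, -0.049, 0.1431]
tool_rot: [179.7, 0.0, 92.0]
force: [0.7, 1.2, -0.5]
grip_width: 0.0354
grasp_force: 20.0
t 52.80 pos [ 0.6073 -0.049   0.1431] [179.7   0.   92. ] grip 0.0354 -> dp cm [ 35.81 -13.74   6.31] twist 0.0
```

```bash
python3 -m jog '[{"dp":[3,-5,0],"twist":0,"fingers":0.2},{"dp":[7,-9,0],"twist":0,"fingers":0.2},{"dp":[12,-12,0],"twist":0,"fingers":0.2},{"dp":[17.5,-13.7,0],"twist":0,"fingers":0.2},{"dp":[23,-13.7,0],"twist":0,"fingers":0.2},{"dp":[28.5,-13.7,0],"twist":0,"fingers":0.2},{"dp":[34,-13.7,0],"twist":0,"fingers":0.2},{"dp":[35.8,-13.7,0],"twist":0,"fingers":0.2}]' 20
python3 -m jog '[{"dp":[0,0,3],"twist":0,"fingers":0.2},{"dp":[0,0,6],"twist":0,"fingers":0.2},{"dp":[0,0,6],"twist":0,"fingers":0.2},{"dp":[0,0,6],"twist":0,"fingers":0.2}]' 20
python3 - <<'E'
from h import *
go(.4572,.304,.0275,92)
E
```

```text
time_s: 53.8
tool_pos: [0.4539, 0.3079, 0.1396]
tool_rot: [-180.0, -0.2, 92.3]
force: [-0.2, -0.6, -0.7]
grip_width: 0.0356
grasp_force: 20.0
time_s: 54.3
tool_pos: [0.4561, 0.304, 0.0804]
tool_rot: [179.9, -0.0, 92.0]
force: [0.2, 0.4, -0.0]
grip_width: 0.0355
grasp_force: 20.0
t 54.30 pos [0.4561 0.304  0.0804] [179.9  -0.   92. ] grip 0.0355 -> dp cm [-0.01  0.11  5.29] twist 0.0
```

```bash
python3 -m jog '[{"dp":[0,0.1,2],"twist":0,"fingers":0.2},{"dp":[0,0.1,4],"twist":0,"fingers":0.2},{"dp":[0,0.1,5],"twist":0,"fingers":0.2},{"dp":[0,0.1,5.2],"twist":0,"fingers":0.2},{"dp":[0,0.1,5.2],"twist":0,"fingers":0.2}]' 20
```

```text
time_s: 54.92
tool_pos: [0.4563, 0.3035, 0.027]
tool_rot: [-180.0, 0.0, 92.1]
force: [-0.9, 0.2, 0.9]
grip_width: 0.0356
grasp_force: 20.0
```

```bash
python3 -m jog '[{"dp":[0,0,0],"twist":0,"fingers":0.9},{"dp":[0,0,0],"twist":0,"fingers":0.9},{"dp":[0,0,0],"twist":0,"fingers":0.9},{"dp":[0,0,0],"twist":0,"fingers":0.9},{"dp":[0,0,-6],"twist":0,"fingers":0.9},{"dp":[0,0,-12],"twist":0,"fingers":1},{"dp":[-6,0,-18],"twist":0,"fingers":1},{"dp":[-12,0,-20],"twist":0,"fingers":1}]' 20
python3 -m jog '[{"dp":[-6,0,0],"twist":0,"fingers":1},{"dp":[-12,0,0],"twist":0,"fingers":1},{"dp":[-12,0,0],"twist":0,"fingers":1},{"dp":[-12,0,0],"twist":0,"fingers":1},{"dp":[-12,0,0],"twist":0,"fingers":1}]' 20
python3 - <<'E'
from h import *
for n in("top","scene"):
  c=cam(n);P=cloud(c)
  for h in(RED,YEL):
   for ce,a,mm in blobs(c,*h):
    q=np.median(P[mm],0)
    if q[2]<.15 and abs(q[1])<.5: print(n,ce,a,q,ray(c,ce,.049)[0])
  if n=="scene":
    m=(P[...,2]>.14)&(P[...,2]<.175)&(np.abs(P[...,0]-.68)<.04)&(np.abs(P[...,1]-.142)<.03);print("cap z",m.sum(),np.percentile(P[m][:,2],[50,90]))
    cv2.imwrite("pics/s9.png",c["pixels"])
E
```

```text
time_s: 55.92
tool_pos: [0.4606, 0.2039, 0.2205]
tool_rot: [179.8, -0.1, 92.3]
force: [0.5, -1.7, -1.0]
grip_width: 0.0867
grasp_force: 0.0
time_s: 56.55
tool_pos: [0.4643, 0.0849, 0.2183]
tool_rot: [180.0, -0.0, 92.2]
force: [0.1, 0.6, -0.1]
grip_width: 0.0868
grasp_force: 0.0
top [284.44736842 170.47368421] 38 [ 0.60762633 -0.15166735  0.08842627] [ 0.61820052 -0.15491255  0.049     ]
top [123.06451613 217.79569892] 93 [0.45184839 0.38197077 0.04954877] [0.45238912 0.38245934 0.049     ]
top [147.19791667 217.13541667] 96 [0.45556196 0.30172419 0.04944782] [0.45513848 0.30236635 0.049     ]
scene [200.61290323 207.22580645] 31 [ 0.6149736  -0.14756691  0.08506184] [ 0.58496508 -0.17748806  0.049     ]
scene [373.07142857 246.55714286] 140 [0.46309259 0.30523736 0.04630547] [0.46620896 0.30556894 0.049     ]
scene [403.60759494 258.02531646] 158 [0.46089028 0.38408597 0.04647375] [0.4630854  0.38421531 0.049     ]
cap z 236 [0.15894654 0.16101644]
```

View pics/s9.png

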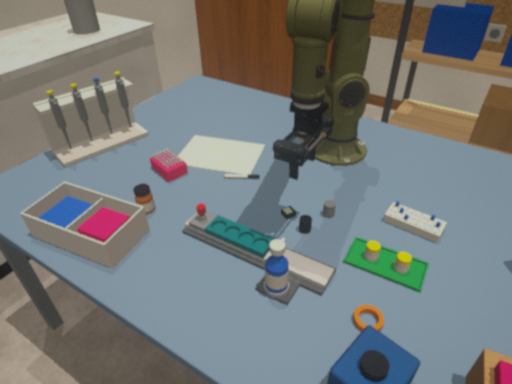

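Both jars stand upright in the tray at (373,248) and (403,260). The carriage is locked at the loading end with the knob down at (201,208), the cap is up, and the robot is clear. Handing in.

```bash
python3 -c "
from cell import env
print(env.sign_off())"
```

```text
the job is handed in; nothing more can be done
None
```

I handed the job in at about 57 s of the 210 s allowed: both jars (only two were present) were loaded, sprayed and now stand upright in the green tray, with the carriage locked at the loading end and the cap up. `sign_off()` returned no verdict.

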